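Punch and sanitise the drain plates

TASK

Each red drain plate on the ledge (two or three, told apart by grip colour) needs its dot punched: in the order white, yellow, blue, set it before the bench punch and slide it along the ledge, without lifting it there, in under the pin until the dot is exactly under the point, let it lie still, press the yellow cap fully down and let it come up, then slide it clear and put it flat inside the white drying bay. When all are in the bay, take the lamp wand and, in the same order, hold its lamp level and steady about 60 mm straight above each dot for two seconds; then lay the wand back flat along the middle of its mat. Leave the soap box, tube and tongue cleaner where they are.

Things in the scene. Friction and masses are not known exactly. Their poses are not given: they have to be found in the camera images.
- plate_white: Loose flat drain plate of translucent red plastic, 140 x 64 x 8 mm, 120 g, with an upright white grip rib (36 mm long in x, 14 mm thick in y, 37 mm tall, standing on the plate to 45 mm above the ledge) near its -x end and a white dot ringed in black near its +x end. Origin: centre of its underside; x along its length towards the dot, z up. May be absent
- plate_white_dot (a point): The dot of the white-gripped plate, on its top face, 50 mm from the origin along +x, 8 mm up. Same axes as the plate
- plate_white_grip (a point): Point inside the white rib to grip at, 50 mm from the origin along -x, 32 mm up. Same axes as the plate
- plate_yellow: Loose flat drain plate of translucent red plastic, 140 x 64 x 8 mm, 120 g, with an upright yellow grip rib (36 mm long in x, 14 mm thick in y, 37 mm tall, standing on the plate to 45 mm above the ledge) near its -x end and a white dot ringed in black near its +x end. Origin: centre of its underside; x along its length towards the dot, z up. May be absent
- plate_yellow_dot (a point): The dot of the yellow-gripped plate, on its top face, 50 mm from the origin along +x, 8 mm up. Same axes as the plate
- plate_yellow_grip (a point): Point inside the yellow rib to grip at, 50 mm from the origin along -x, 32 mm up. Same axes as the plate
- plate_blue: Loose flat drain plate of translucent red plastic, 140 x 64 x 8 mm, 120 g, with an upright blue grip rib (36 mm long in x, 14 mm thick in y, 37 mm tall, standing on the plate to 45 mm above the ledge) near its -x end and a white dot ringed in black near its +x end. Origin: centre of its underside; x along its length towards the dot, z up. May be absent
- plate_blue_dot (a point): The dot of the blue-gripped plate, on its top face, 50 mm from the origin along +x, 8 mm up. Same axes as the plate
- plate_blue_grip (a point): Point inside the blue rib to grip at, 50 mm from the origin along -x, 32 mm up. Same axes as the plate
- press: Fixed grey bench punch. Origin on the ledge straight below the pin; the open side, from which plates slide in, is its own -x (to the robot); its foot and column (120 mm wide, 160 mm tall) stand 90 to 160 mm behind the pin at +x; its 44 mm wide arm, undersides 114 mm (bush 108 mm) above the ledge, reaches from the column to 18 mm in front of the pin
- punch_tip (a point): Point of the steel pin, 20 mm above the ledge when up, 8 mm (touching a plate's top) when fully down; moves with the pin
- punch_cap (a point): Centre of the top of the yellow round push cap on the pin (48 mm across), 185 mm above the ledge when up; moves with the pin
- punch (a joint): How far the pin is pressed down: 0 up to 0.012 m fully down; a spring of about 2 N at the top to 6 N at the bottom returns it
- bay: Drying bay: a white rectangle of flat paint on the ledge, 220 mm (its x) by 330 mm (its y) measured to the middle of the line, at the robot's left. Origin at its centre on the ledge
- wand: Loose white sanitising lamp wand, 180 mm long in x, 150 g: handle 28 mm wide (y), 34 mm tall, from x -90 to +35 mm, with a grey grip band at x = -30 mm; lamp head 55 x 46 x 26 mm at the +x end. Origin: the underside, at mid-length; z up. It shines straight out of its underside (its -z) at the head. Lies on its mat
- wand_lamp (a point): Centre of the violet lamp face, on the wand's underside, 62.5 mm from the origin along +x; same axes as the wand
- mat: Fixed black rubber mat of the wand, 210 (x) x 80 (y) x 6 mm. Origin: centre of its underside, on the ledge; the wand lies along its x, its head to +x
- soap_box: Bystander: closed soap box, 104 x 69 x 40 mm, green with white lid. Origin: centre of the underside
- tube: Bystander: closed white tube with red cap, about 145 mm long (x), 45 mm wide, 26 mm high. Origin: underside, centre of the tube's body
- tongue_cleaner: Bystander: flat steel tongue cleaner, 136 x 50 x 6 mm, lying along its x. Origin: underside, centre of its handle
Mind the look-alikes: they are no part of the job. What is shaped like the plate_blue but pink is not meant. What is shaped like the wand but green is not meant.

How it is judged:
By the outcome, as a careful person would: the job done as asked, in the order asked, and still so for the second after the job is handed in, with the robot touching nothing.
Of plate_white, plate_yellow, plate_blue only 2 to 3 are there at a start; the rules pass over those that are not, and their reading is None.
At some moment in a run one of plate_white, plate_yellow, plate_blue may be knocked a few centimetres aside while the robot is not near it.
It also fails if it takes over 210 s, if anything falls off the work surface, if the arm or the gripper's body presses on something with over 40 N, if the wrist force passes 120 N, or if a joint passes its speed limit or range.

ROBOT

A 6-joint arm with a two-finger parallel gripper is mounted at the origin on the work surface. World frame = base frame: x ahead of the robot, y to its left, z up, the work surface at z = 0. Lengths are in m, angles in degrees, forces in N, time in s.
With the tool pointing down it reaches from about 0.25 to 0.725 m from the base axis. Payload 9.7 kg.
Tool frame: the origin (TCP) lies between the finger pads; the fingertips stand 11 mm ahead of it and the grasp point (between the pads) lies 8 mm behind it; z points along the fingers, x is the direction in which the jaws open and shut, and the axes are right-handed (so a half turn about z gives the same grasp; the last joint's range is limited). The gripper opens to 85 mm and grips with 20 to 120 N. Pads are 22 mm wide; open, the fingers measure 114 mm over their backs; the gripper's body (76 mm by 85 mm) begins 54 mm behind the grasp point. The pads swing forward as they close: fully open they stand 13 mm farther back than shut.
Start: joints at [-69.729, 4.979, 10.078, 95.1, 0, 90], TCP at [0.191, -0.516, 0.242] pointing down, gripper open.
Joint ranges: [-179.16, 179.16], [-48.56, 103.87], [-65.8, 70.77], [-126.05, 130.52], [-82.76, 87.17], [-180, 180]. Speed limits (degrees/s): [127.2, 127.2, 147.25, 180, 180, 180].

INTERFACE

Orientations are given as [roll, pitch, yaw] about the fixed x, y, z axes, in that order (R = Rz(yaw) Ry(pitch) Rx(roll)).
In Python, from workcell import get_obs, camera, job_done gives the robot as it stands.
- The arm moves only by the tool arm_command, never from a script. Its argument "increments" is a list of rows, each a list of 2 entries, a list of its own where there are three numbers: the shift along the tool's x, y, z in units of 25 mm (1.0 is 25 mm), then the turn about the tool's z in units of 6 degrees (1.0 is 6 degrees). In form: [[[dx, dy, dz], roll], ...]. A call has 1 to 5 rows; each row is the pose to reach, as a shift and turn from the pose measured when the call began, along the tool's axes at that moment; what a row does not reach only later rows make up. A row lasts 1/10 s, in which the tool goes at most 50 mm and 8.59 degrees, less where a joint would pass 70% of its speed; a pose out of reach is approached as far as the arm can. A call with a gripper value outside its range is refused whole. "claw" is the closure, from -1 (fully open) to 1 (shut), so that 0 is half open, set as the call begins (left out, the last holds). The fingers move at their own pace and stop on an object; "force" is the grip in N (left out, the last holds). Time passes only in rows, so rows that repeat a pose let the fingers close. It gives the time, the measured TCP pose, the force and the opening at its end, in the units of the state.
- get_obs(): the state, without advancing time (a new reading comes with each control period).
- camera(name): name is "side" or "top"; returns a dict with "frame" (420x560x3 uint8, red, green, blue), "range_z" (420x560 float32, m along the optical axis (not along the pixel's ray), 0 where there is no reading), "K" (3x3 intrinsics, pixels), "R" (3x3) and "t" (3): a world point X has camera coordinates R X + t. Camera axes: x right, y down, z forward; pixel columns grow to the right and rows downward; lengths in m; the calibration is good to about 2 mm. A picture is of the moment at which its call begins.
- job_done(): hands the job in, once; it reports no verdict.
The state is a dict: "time": time; "q": joint angles; "qd": joint speeds; "joint_efforts": joint torques, N m; "ee_pos": TCP position; "tcp_rot": TCP orientation; "wrist_force": force on the tool from outside, world axes, zero at the start; "torque": the same for the moment, N m; "opening": finger opening in m.
Only numpy, scipy, OpenCV 4.12 (cv2) and the standard library are available. Lean on these libraries where they do the work, as an engineer would, in place of code of your own. Each camera call takes 0.05 s, during which the arm holds its last target.

## Working session

There is one attempt and no reset: what is moved stays moved. The work goes in short steps, Python scripts to look and compute and a tool call to move; the robot and the scene stay as the last step left them, time stands still between calls to the robot, and variables do not carry over. Pictures are saved under pics/ and viewed, and the job is handed in when it is done.

Besides the shell and the picture viewer there is one more tool, called after "Call:" in YAML: its name, and indented under it one key for each argument. arm_command: Moves the arm, as the interface text tells. Its arguments: {"type":"object","properties":{"increments":{"type":"array"},"claw":{"type":"number"},"force":{"type":"number"}},"required":["increments"]}

```bash
mkdir -p pics; ls; cat > h.py <<'E'
import numpy as np, cv2
from workcell import get_obs, camera, job_done
def save(n,f): cv2.imwrite('pics/'+n+'.png',cv2.cvtColor(f,cv2.COLOR_RGB2BGR))
def ray(c,u,v,z):
    K,R,t=c['K'],c['R'],c['t']
    d=R.T@np.linalg.inv(K)@np.array([u,v,1.]); o=-R.T@t
    return o+d*(z-o[2])/d[2]
def proj(c,X):
    p=c['K']@(c['R']@np.array(X)+c['t']); return p[:2]/p[2]
E
python3 - <<'E'
from h import *
print(get_obs())
for n in('side','top'):
    c=camera(n); save(n+'0',c['frame']); print(n,c['K'],-c['R'].T@c['t'],c['R'])
E
```

```text
pics
{'time': 0.0, 'q': array([-6.97275829e+01,  5.00925390e+00,  1.00347070e+01,  9.50997731e+01,
        7.76150501e-04,  9.00003954e+01]), 'qd': array([-0.00011631, -0.02032872,  0.04169766,  0.07861098,  0.01736281,
       -0.06898493]), 'joint_efforts': array([-2.67953851e-06, -5.20370579e+01,  4.64821100e+01,  1.56774156e-02,
        1.37113107e-04, -3.81585664e-05]), 'ee_pos': array([ 0.19049438, -0.51572541,  0.24160304]), 'tcp_rot': array([-1.79999224e+02,  7.43200617e-02, -6.97279783e+01]), 'wrist_force': array([-0.27225456, -0.13208254,  0.32585015]), 'torque': array([-0.01427146,  0.00524288, -0.06166376]), 'opening': 0.08527685255247988}
side [[487.44251231   0.         285.45031235]
 [  0.         487.44251231 205.79210056]
 [  0.           0.           1.        ]] [-0.17011523 -0.72810762  1.32379836] [[ 0.78075833 -0.62477666  0.00839997]
 [-0.46210191 -0.58641457 -0.66526669]
 [ 0.42056897  0.51553087 -0.74655855]]
top [[435.57641387   0.         280.03069478]
 [  0.         435.57641387 208.3048052 ]
 [  0.           0.           1.        ]] [0.31408889 0.07503338 1.42962641] [[-0.02085929 -0.99969731 -0.01304524]
 [-0.98824306  0.02259349 -0.15121237]
 [ 0.15146134  0.00973769 -0.98841522]]
```

View pics/side0.png

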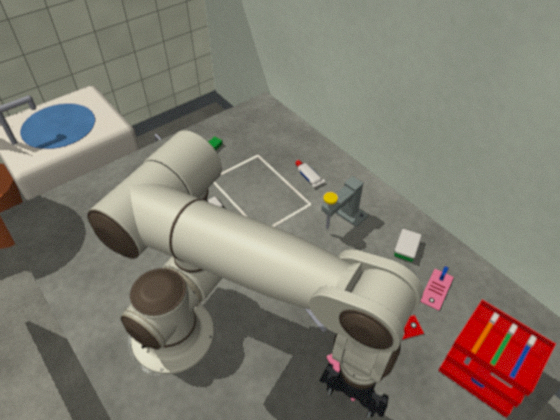

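View pics/top0.png

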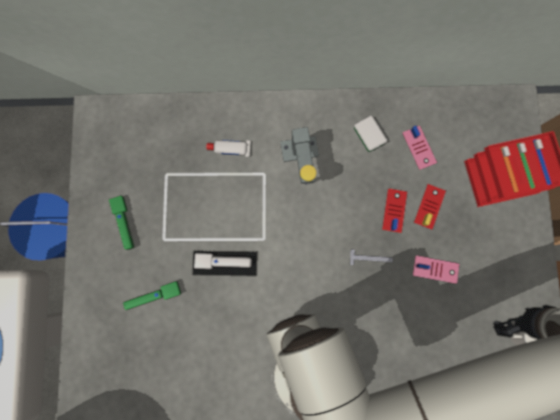

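```bash
python3 - <<'E'
from h import *
c=camera('top'); f=c['frame']
a=cv2.resize(f[110:310,340:480],None,fx=4,fy=4,interpolation=cv2.INTER_CUBIC)
b=cv2.resize(f[110:310,160:340],None,fx=4,fy=4,interpolation=cv2.INTER_CUBIC)
save('cropR',a[:600]);save('cropR2',a[200:]);save('cropL',b[:600]);save('cropL2',b[200:])
E
```

```text
(no output)
```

View pics/cropR.png

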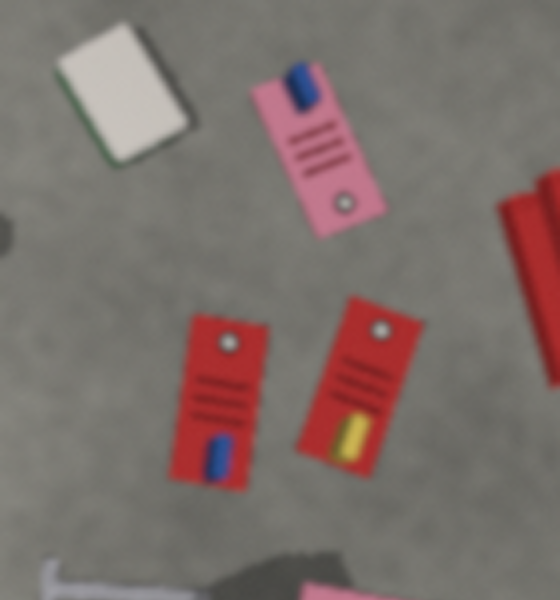

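View pics/cropL.png

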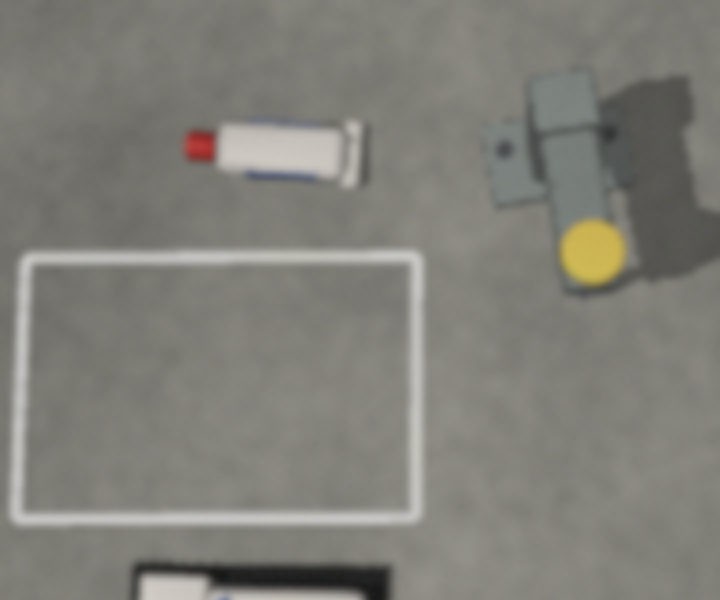

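```bash
cat >> h.py <<'E'
def red(c):
    f=c['frame'].astype(int); r,g,b=f[...,0],f[...,1],f[...,2]
    return ((r>110)&(g<0.45*r)&(b<0.45*r)).astype(np.uint8)
def plates(c,zt=0.008,lo=300,hi=1500,verb=True):
    f=c['frame']; hsv=cv2.cvtColor(f,cv2.COLOR_RGB2HSV)
    m=red(c); n,L,S,C=cv2.connectedComponentsWithStats(m); out=[]
    for i in range(1,n):
        if not lo<S[i,4]<hi: continue
        cs,_=cv2.findContours((L==i).astype(np.uint8),cv2.RETR_EXTERNAL,cv2.CHAIN_APPROX_NONE)
        pts=cv2.convexHull(cs[0]).reshape(-1,2)
        w=np.array([ray(c,*p,zt)[:2] for p in pts])
        (cen,wh,a)=cv2.minAreaRect((w*1000).astype(np.float32))
        hull=np.zeros(m.shape,np.uint8); cv2.fillConvexPoly(hull,cv2.convexHull(cs[0]),1)
        hull_e=cv2.erode(hull,np.ones((3,3),np.uint8))
        wt=np.where(hull_e>0,(np.clip(hsv[...,2].astype(float)-110,0,None))*(hsv[...,1]<90),0)
        if wt.sum()<50: continue
        # largest blob of whitish
        vs,us=np.nonzero(wt); ws=wt[vs,us]
        u=(us*ws).sum()/ws.sum(); v=(vs*ws).sum()/ws.sum()
        dot=ray(c,u,v,zt)
        hul=cv2.dilate(hull,np.ones((5,5),np.uint8))
        h=hsv[...,0]; s=hsv[...,1]
        nb=((hul>0)&(h>100)&(h<130)&(s>100)).sum(); ny=((hul>0)&(h>20)&(h<35)&(s>90)).sum()
        cen=np.array(cen)/1000; ax=dot[:2]-cen; yaw=np.degrees(np.arctan2(ax[1],ax[0]))
        d=dict(px=C[i].round(1),area=S[i,4],cen=cen,wh=np.array(wh),ang=a,dot=dot,dotpx=(u,v),yawdot=yaw,nb=nb,ny=ny,spread=np.std(us),col='blue' if nb>8 and nb>ny else 'yellow' if ny>8 else 'white?')
        out.append(d)
        if verb: print(d['col'],'px',d['px'],'A',d['area'],'cen',cen.round(4),'wh',d['wh'].round(0),'rect',round(a,1),'dot',dot.round(4),'dcen',round(np.hypot(*ax),4),'yaw',round(yaw,1),'nb',nb,'ny',ny,np.round([u,v],1))
    return out
def plan(x,y,z,yaw=None,o=None):
    o=o or get_obs(); p=o['ee_pos']; 
    from scipy.spatial.transform import Rotation as Ro
    R=Ro.from_euler('xyz',o['tcp_rot'],degrees=True).as_matrix()
    d=R.T@(np.array([x,y,z])-p)/0.025
    t=0
    if yaw is not None:
        cy=o['tcp_rot'][2]; t=-((yaw-cy+180)%360-180)/6
    print('t',round(o['time'],2),'tcp',p.round(4),'rpy',o['tcp_rot'].round(2),'q',o['q'].round(1),'-> shift',d.round(3),'turn',round(t,3), 'alt(180)',round(t-30*np.sign(t),2),'dist mm',round(25*np.linalg.norm(d),1))
E
python3 - <<'E'
from h import *
c=camera('top'); plates(c)
f=c['frame']; hsv=cv2.cvtColor(f,cv2.COLOR_RGB2HSV)
m=((hsv[...,0]>20)&(hsv[...,0]<35)&(hsv[...,1]>110)).astype(np.uint8)
n,L,S,C=cv2.connectedComponentsWithStats(m)
for i in range(1,n):
    if S[i,4]>60: print('yellow',S[i],C[i],ray(c,*C[i],0.185))
s=camera('side'); h2=cv2.cvtColor(s['frame'],cv2.COLOR_RGB2HSV)
m=((h2[...,0]>20)&(h2[...,0]<35)&(h2[...,1]>110)).astype(np.uint8)
n,L,S,C=cv2.connectedComponentsWithStats(m)
for i in range(1,n):
    if S[i,4]>30: print('side yellow',S[i],C[i],ray(s,*C[i],0.185))
# depth check
print('depth ledge', [(ray(c,u,v,0).round(3), c['range_z'][v,u], (c['R']@ray(c,u,v,0)+c['t'])[2]) for u,v in((215,205),(330,220))])
a=cv2.resize(s['frame'][170:330,180:440],None,fx=3,fy=3,interpolation=cv2.INTER_CUBIC); save('s_press',a)
# bay corners: white line mask
g=f.astype(int); w=((g.min(2)>165)).astype(np.uint8); w[:160]=0;w[250:]=0;w[:,:155]=0;w[:,275:]=0
vs,us=np.nonzero(w); W=np.array([ray(c,u,v,0)[:2] for u,v in zip(us,vs)]); r=cv2.minAreaRect((W*1000).astype(np.float32)); print('bay',r)
E
```

```text
yellow px [429.7 204.8] A 630 cen [ 0.5278 -0.4031] wh [ 61. 137.] rect 66.9 dot [ 0.5745 -0.4234  0.008 ] dcen 0.0509 yaw -23.6 nb 0 ny 50 [434.8 192.1]
blue px [394.2 208.7] A 641 cen [ 0.5179 -0.2869] wh [ 61. 136.] rect 78.8 dot [ 0.5673 -0.2974  0.008 ] dcen 0.0505 yaw -12.0 nb 41 ny 0 [396.7 195.1]
yellow [300 165  16  16 200] [307.745 172.55 ] [0.60874154 0.00403242 0.185     ]
side yellow [323 192  15  13 157] [330.17197452 197.82165605] [ 0.60429727 -0.00321926  0.185     ]
depth ledge [(array([0.549, 0.305, 0.   ]), np.float32(1.4479531), np.float64(1.450925550504716)), (array([ 0.49 , -0.075,  0.   ]), np.float32(1.4406742), np.float64(1.438296741700817))]
bay ((545.7315063476562, 308.19635009765625), (339.9206848144531, 226.14300537109375), 88.74536895751953)
```

View pics/s_press.png

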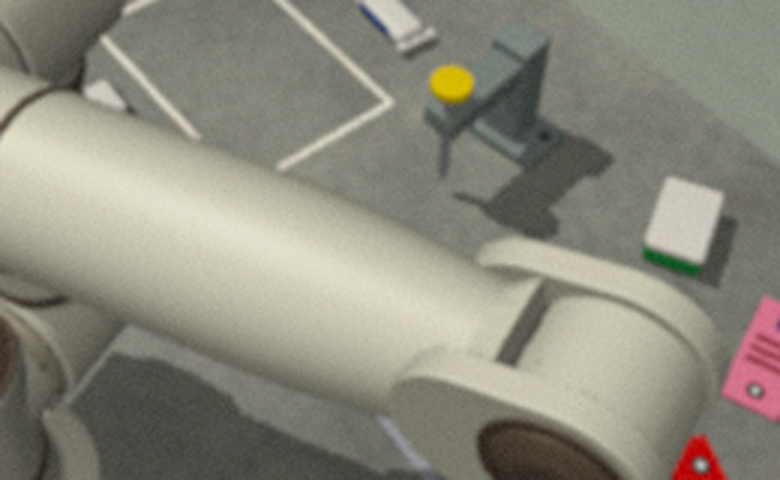

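View pics/cropL2.png

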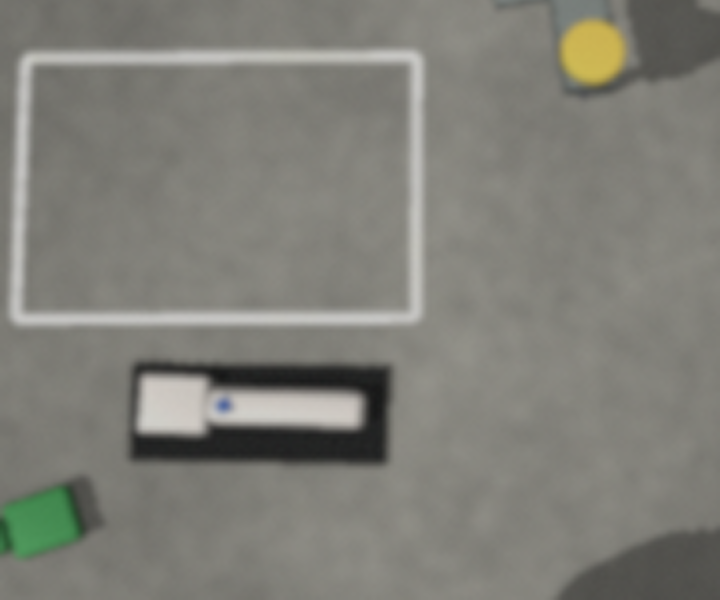

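```bash
python3 - <<'E'
from h import *
plan(0.482,-0.383,0.2,67)
E
```

```text
t 0.25 tcp [ 0.1905 -0.5158  0.2419] rpy [-1.800e+02  4.000e-02 -6.973e+01] q [-69.7   5.   10.1  95.1   0.   90. ] -> shift [ -0.944 -12.778   1.678] turn -22.788 alt(180) 7.21 dist mm 323.0
```

Call:
arm_command:
  increments:
    - [[-0.1,-1.8,0.2],-1.4]
    - [[-0.2,-3.6,0.4],-2.8]
    - [[-0.4,-5.4,0.6],-4.2]
    - [[-0.5,-7.2,0.8],-5.6]
    - [[-0.6,-9.0,1.0],-7.0]
  claw: -0.2
  force: 40

```text
time: 0.75
ee_pos: [0.3978, -0.4228, 0.2168]
tcp_rot: [-180.0, 0.0, -27.4]
wrist_force: [0.4, -1.6, 1.4]
opening: 0.0516
```

```bash
python3 - <<'E'
from h import *
plan(0.482,-0.383,0.15,67)
E
```

```text
t 0.75 tcp [ 0.3978 -0.4228  0.2168] rpy [-1.7998e+02  2.0000e-02 -2.7390e+01] q [-46.7   8.8  11.4  92.7   0.   70.6] -> shift [ 2.257 -2.961  2.672] turn -15.732 alt(180) 14.27 dist mm 114.6
```

Call:
arm_command:
  increments:
    - [[0.5,-0.6,0.3],-1.4]
    - [[1.0,-1.2,0.6],-2.8]
    - [[1.5,-1.8,0.9],-4.2]
    - [[2.0,-2.4,1.2],-5.6]
    - [[2.26,-2.96,1.4],-7.0]

```text
time: 1.25
ee_pos: [0.483, -0.3825, 0.1808]
tcp_rot: [-179.9, 0.0, 15.0]
wrist_force: [1.1, 0.3, 0.4]
opening: 0.0516
```

```bash
python3 - <<'E'
from h import *
plan(0.482,-0.383,0.15,67)
s=camera('side'); c=camera('top')
save('s1',cv2.resize(s['frame'],(800,600),interpolation=cv2.INTER_CUBIC));save('t1',cv2.resize(c['frame'],(800,600),interpolation=cv2.INTER_CUBIC))
plates(c)
E
```

```text
t 1.25 tcp [ 0.483  -0.3825  0.1808] rpy [-1.7993e+02  3.0000e-02  1.4980e+01] q [-38.4  13.4  12.8  89.4   0.   36.6] -> shift [-0.042  0.009  1.23 ] turn -8.67 alt(180) 21.33 dist mm 30.8
blue px [517.2 152. ] A 1288 cen [ 0.6814 -0.6925] wh [135. 320.] rect 10.2 dot [ 0.6649 -0.718   0.008 ] dcen 0.0304 yaw -122.9 nb 33 ny 0 [521.5 163.4]
yellow px [428.2 206.1] A 549 cen [ 0.5277 -0.403 ] wh [ 61. 137.] rect 66.9 dot [ 0.574  -0.4231  0.008 ] dcen 0.0504 yaw -23.5 nb 0 ny 49 [434.7 192.2]
blue px [394.2 208.7] A 642 cen [ 0.5177 -0.2866] wh [ 61. 137.] rect 78.7 dot [ 0.567  -0.2976  0.008 ] dcen 0.0506 yaw -12.6 nb 41 ny 0 [396.8 195.2]
```

View pics/s1.png

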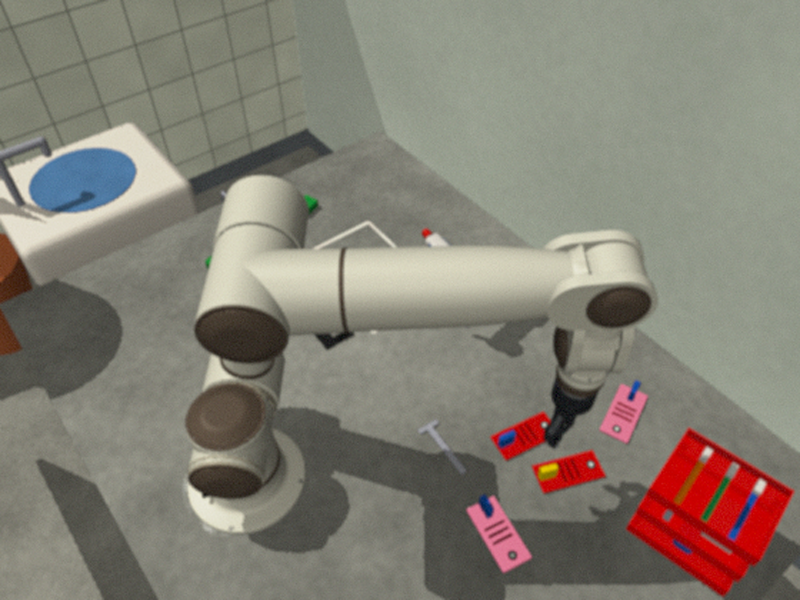

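View pics/t1.png

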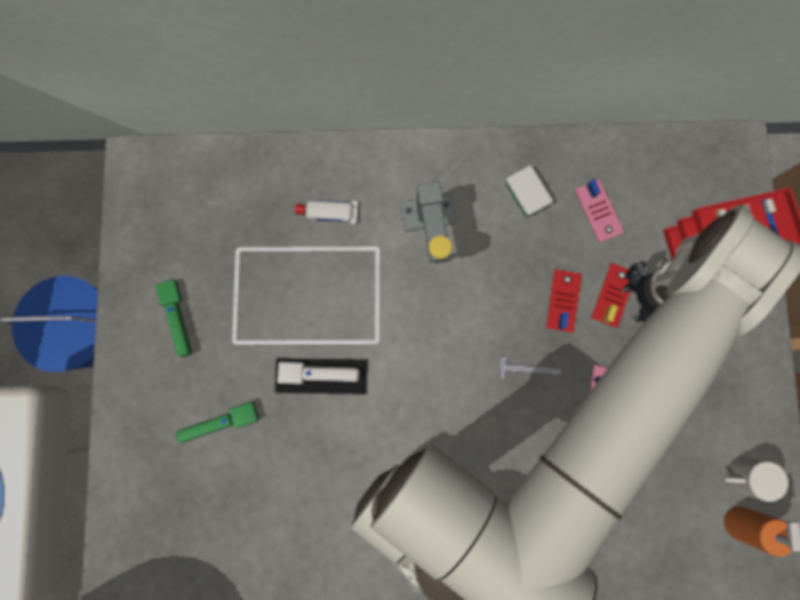

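```bash
python3 - <<'E'
from h import *
c=camera('top');s=camera('side'); o=get_obs()
print('tcp px top',proj(c,o['ee_pos'])*1.4286,'side',proj(s,o['ee_pos'])*1.4286)
plates(s,lo=150)
E
```

```text
tcp px top [633.51812369 303.78436314] side [559.29085325 430.69459883]
blue px [366.4 304.8] A 611 cen [ 0.5155 -0.2904] wh [ 64. 140.] rect 79.2 dot [ 0.5657 -0.2977  0.008 ] dcen 0.0507 yaw -8.3 nb 71 ny 0 [380.3 296.9]
yellow px [399.3 329.9] A 775 cen [ 0.5255 -0.4068] wh [ 64. 139.] rect 66.9 dot [ 0.5739 -0.4245  0.008 ] dcen 0.0515 yaw -20.0 nb 0 ny 98 [413.1 324.5]
```

Call:
arm_command:
  increments:
    - [[0,0,0.2],-1.4]
    - [[0,0,0.4],-2.8]
    - [[0,0,0.6],-4.2]
    - [[0,0,0.9],-5.6]
    - [[0,0,1.2],-7.0]

```text
time: 1.95
ee_pos: [0.4813, -0.3838, 0.1521]
tcp_rot: [180.0, 0.0, 56.6]
wrist_force: [-0.3, 1.1, 0.3]
opening: 0.0511
```

```bash
python3 - <<'E'
from h import *
plan(0.482,-0.383,0.07,66.5)
E
```

```text
t 1.95 tcp [ 0.4813 -0.3838  0.1521] rpy [1.800e+02 1.000e-02 5.655e+01] q [-38.6  13.1   9.3  86.2  -0.   -5.1] -> shift [0.042 0.008 3.285] turn -1.658 alt(180) 28.34 dist mm 82.1
```

Call:
arm_command:
  increments:
    - [[0.04,0.03,1.0],-1.0]
    - [[0.04,0.03,2.5],-1.7]
    - [[0.04,0.03,4.0],-1.7]
    - [[0.04,0.03,4.96],-1.7]
    - [[0.04,0.03,4.96],-1.7]

```text
time: 2.45
ee_pos: [0.48, -0.3826, 0.0248]
tcp_rot: [-179.7, -0.1, 66.5]
wrist_force: [-0.8, 0.5, 0.2]
opening: 0.0514
```

```bash
python3 - <<'E'
from h import *
plan(0.482,-0.3846,0.028,66.9)
c=camera('top');plates(c)
save('t2',cv2.resize(c['frame'][150:270,360:500],None,fx=5,fy=5,interpolation=cv2.INTER_CUBIC))
s=camera('side');plates(s,lo=150)
save('s2',cv2.resize(s['frame'][230:370,330:480],None,fx=4,fy=4,interpolation=cv2.INTER_CUBIC))
E
```

```text
t 2.45 tcp [ 0.48   -0.3826  0.0248] rpy [-1.7968e+02 -7.0000e-02  6.6540e+01] q [-38.5  15.3  -2.3  72.8  -0.  -15.1] -> shift [-0.042  0.103 -0.13 ] turn -0.059 alt(180) 29.94 dist mm 4.3
white? px [431.  196.3] A 311 cen [ 0.5531 -0.4132] wh [60. 83.] rect 66.1 dot [ 0.5744 -0.4235  0.008 ] dcen 0.0236 yaw -25.9 nb 0 ny 0 [434.8 192.1]
blue px [394.2 208.7] A 641 cen [ 0.5179 -0.2869] wh [ 61. 136.] rect 78.8 dot [ 0.5673 -0.2975  0.008 ] dcen 0.0506 yaw -12.1 nb 41 ny 0 [396.7 195.1]
white? px [408.7 327.3] A 422 cen [ 0.5537 -0.4188] wh [65. 78.] rect 66.0 dot [ 0.5739 -0.4246  0.008 ] dcen 0.0209 yaw -16.1 nb 2 ny 0 [413.1 324.5]
```

View pics/s2.png

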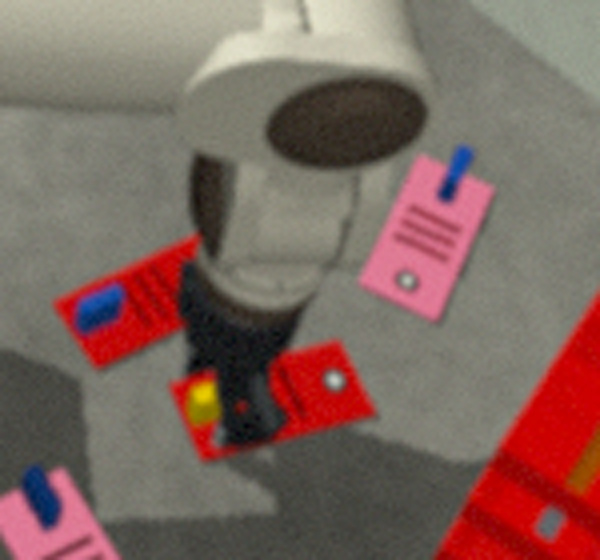

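Call:
arm_command:
  increments:
    - [[-0.04,0.1,-0.13],0]
    - [[-0.04,0.1,-0.13],0]

```text
time: 2.75
ee_pos: [0.4852, -0.3872, 0.0353]
tcp_rot: [179.7, 0.1, 66.6]
wrist_force: [0.2, 0.6, 0.6]
opening: 0.0513
```

Call:
arm_command:
  increments:
    - [[0,0,0],0]
    - [[0,0,0],0]
    - [[0,0,0],0]
    - [[0,0,0],0]
    - [[0,0,0],0]
  claw: 1
  force: 40

```text
time: 3.25
ee_pos: [0.4856, -0.3874, 0.0362]
tcp_rot: [179.7, 0.1, 66.6]
wrist_force: [-0.5, 0.2, 5.7]
opening: 0.0131
```

```bash
python3 - <<'E'
from h import *
plan(0.482,-0.3846,0.15,66.9)
c=camera('top');plates(c)
s=camera('side');plates(s,lo=150)
E
```

```text
t 3.25 tcp [ 0.4856 -0.3874  0.0362] rpy [1.7966e+02 1.1000e-01 6.6560e+01] q [-38.6  15.3  -1.   73.4  -0.  -15.1] -> shift [ 0.036 -0.152 -4.553] turn -0.056 alt(180) 29.94 dist mm 113.9
blue px [394.2 208.6] A 642 cen [ 0.518  -0.2867] wh [ 61. 136.] rect 78.9 dot [ 0.5673 -0.2975  0.008 ] dcen 0.0505 yaw -12.4 nb 41 ny 0 [396.7 195.1]
yellow px [401.3 331.2] A 597 cen [ 0.5251 -0.4078] wh [ 66. 139.] rect 67.2 dot [ 0.5702 -0.4252  0.008 ] dcen 0.0483 yaw -21.0 nb 2 ny 60 [412.4 325.3]
```

Call:
arm_command:
  increments:
    - [[0,0,0],0]
    - [[0,0,0],0]
    - [[0,0,0],0]
    - [[-0.02,-0.15,0.2],0]
    - [[-0.02,-0.15,0.36],0]
  claw: -0.2

```text
time: 3.85
ee_pos: [0.4815, -0.3862, 0.0265]
tcp_rot: [179.7, 0.1, 66.6]
wrist_force: [0.5, 0.3, 0.1]
opening: 0.0511
```

Call:
arm_command:
  increments:
    - [[0,0,0],0]
    - [[0,0,0],0]
    - [[0,0,0],0]

```text
time: 4.15
ee_pos: [0.4815, -0.3862, 0.0265]
tcp_rot: [179.7, 0.1, 66.6]
wrist_force: [0.5, -0.2, -0.2]
opening: 0.0512
```

```bash
python3 - <<'E'
from h import *
plan(0.482,-0.3846,0.027,66.9)
c=camera('top');plates(c)
s=camera('side');plates(s,lo=150)
E
```

```text
t 4.15 tcp [ 0.4815 -0.3862  0.0265] rpy [1.797e+02 1.000e-01 6.655e+01] q [-38.7  15.1  -2.4  72.3  -0.  -15.3] -> shift [ 0.067 -0.008 -0.019] turn -0.058 alt(180) 29.94 dist mm 1.7
white? px [431.8 196.3] A 307 cen [ 0.5539 -0.416 ] wh [60. 80.] rect 66.5 dot [ 0.574  -0.4258  0.008 ] dcen 0.0223 yaw -25.9 nb 0 ny 0 [435.5 192.2]
blue px [394.2 208.6] A 642 cen [ 0.5179 -0.2866] wh [ 61. 136.] rect 78.7 dot [ 0.5673 -0.2975  0.008 ] dcen 0.0506 yaw -12.4 nb 41 ny 0 [396.7 195.1]
white? px [409.2 327.9] A 410 cen [ 0.5535 -0.4205] wh [66. 76.] rect 66.6 dot [ 0.5739 -0.4269  0.008 ] dcen 0.0213 yaw -17.3 nb 2 ny 0 [413.7 325.1]
```

Call:
arm_command:
  increments:
    - [[0,0,0],0]
    - [[0,0,0],0]
    - [[0,0,0],0]
    - [[0,0,0],0]
    - [[0,0,0],0]
  claw: 1
  force: 50

```text
time: 4.75
ee_pos: [0.4817, -0.3864, 0.0269]
tcp_rot: [179.7, 0.1, 66.6]
wrist_force: [-0.0, -0.7, 2.8]
opening: 0.0132
```

```bash
python3 - <<'E'
from h import *
plan(0.482,-0.3846,0.12,66.9)
c=camera('top');plates(c)
s=camera('side');plates(s,lo=150)
E
```

```text
t 4.75 tcp [ 0.4817 -0.3864  0.0269] rpy [1.7967e+02 1.1000e-01 6.6560e+01] q [-38.7  15.   -2.3  72.3  -0.  -15.3] -> shift [ 0.062  0.004 -3.724] turn -0.057 alt(180) 29.94 dist mm 93.1
white? px [432.  196.3] A 304 cen [ 0.5532 -0.4162] wh [59. 81.] rect 67.0 dot [ 0.5736 -0.4269  0.008 ] dcen 0.0231 yaw -27.5 nb 0 ny 0 [435.8 192.3]
blue px [394.2 208.7] A 642 cen [ 0.5178 -0.2869] wh [ 61. 136.] rect 78.7 dot [ 0.5672 -0.2975  0.008 ] dcen 0.0506 yaw -12.1 nb 42 ny 0 [396.7 195.1]
yellow px [402.1 331.1] A 595 cen [ 0.5243 -0.4096] wh [ 64. 139.] rect 66.4 dot [ 0.5734 -0.4278  0.008 ] dcen 0.0524 yaw -20.4 nb 8 ny 48 [413.8 325.4]
```

```bash
python3 - <<'E'
from h import *
c=camera('side')
f=cv2.imread('pics/side0.png'); a=cv2.resize(f[185:250,305:385],None,fx=9,fy=9,interpolation=cv2.INTER_CUBIC); cv2.imwrite('pics/pin.png',a)
t=cv2.imread('pics/top0.png'); a=cv2.resize(t[120:190,270:350],None,fx=9,fy=8,interpolation=cv2.INTER_CUBIC); cv2.imwrite('pics/pinT.png',a)
for n,X in dict(tip=(.607,.002,.02),cap=(.607,.002,.185),base=(.607,.002,0)).items(): print(n,proj(c,X),(proj(c,X)-[305,185])*9)
print(f[220:236,318:338].sum(2))
E
```

```text
tip [326.04658606 229.08622994] [189.4192745  396.77606947]
cap [329.70071119 196.48898963] [222.30640071 103.40090671]
base [325.63982683 232.71479434] [185.75844144 429.43314903]
[[363 367 358 374 373 381 359 339 305 289 258 274 348 388 383 388 375 389
  388 391]
 [339 367 364 368 365 355 367 356 328 265 277 290 350 374 375 381 391 382
  376 391]
 [358 355 367 367 353 364 381 345 310 261 266 282 343 369 379 374 392 368
  375 371]
 [375 341 346 346 371 343 373 360 310 274 245 293 339 373 370 371 372 378
  378 382]
 [363 364 360 367 367 378 361 348 313 279 274 304 338 362 369 383 374 379
  391 384]
 [361 371 372 366 361 371 364 332 284 261 269 298 337 354 367 373 370 383
  383 386]
 [376 362 358 375 371 368 361 346 302 281 272 328 353 369 371 353 375 378
  383 388]
 [359 363 358 361 381 376 364 339 303 275 283 340 361 366 369 371 369 378
  384 377]
 [363 353 359 351 366 359 366 352 317 287 320 343 360 375 351 357 371 373
  381 380]
 [366 354 355 343 353 366 369 355 341 326 343 356 369 373 358 367 370 361
  374 387]
 [366 373 363 363 364 365 363 359 341 358 338 369 356 368 360 362 368 375
  372 382]
 [358 359 350 348 368 369 374 388 358 356 372 377 372 384 365 379 382 375
  387 395]
 [360 363 365 350 364 362 375 381 367 366 367 380 376 383 368 375 380 380
  385 388]
 [373 373 354 355 358 361 356 383 378 376 389 366 356 364 355 363 367 374
  390 382]
 [353 356 367 356 367 355 367 362 380 378 388 354 334 311 308 299 315 322
  347 370]
 [361 363 371 349 345 366 370 382 380 384 385 364 342 296 267 268 252 279
  281 309]]
```

View pics/pin.png

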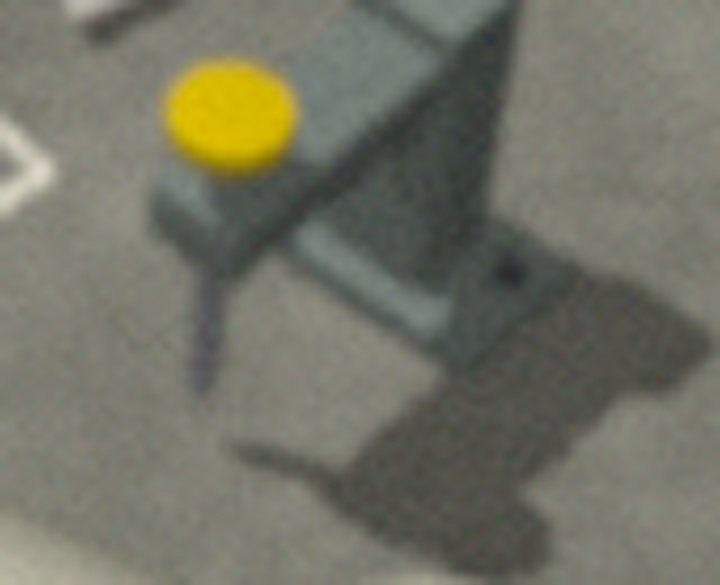

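View pics/pinT.png

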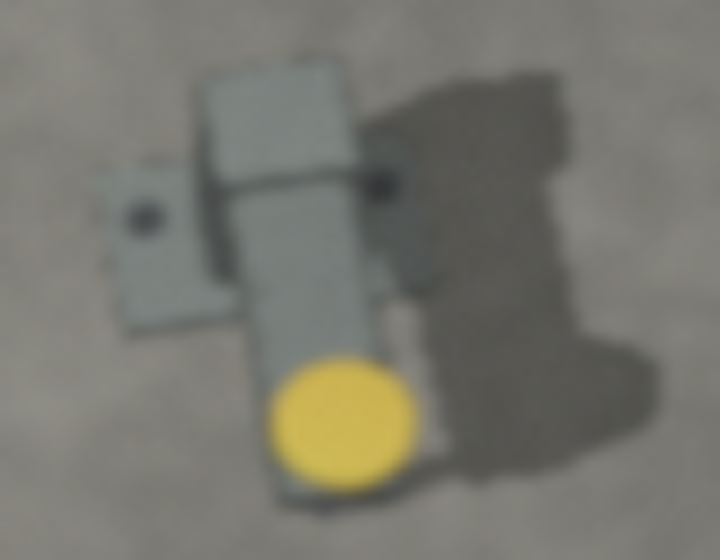

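```bash
python3 - <<'E'
from h import *
s=camera('side');c=camera('top')
for u in(326.8,327.2,327.6):
  for v in (228.5,229.2): print(u,v,ray(s,u,v,.02).round(4))
# cap: circle-fit in world plane z=.185 from contour
for n,cam,fn in(('top',c,'pics/top0.png'),('side',s,'pics/side0.png')):
    f=cv2.imread(fn); hsv=cv2.cvtColor(f,cv2.COLOR_BGR2HSV)
    m=((hsv[...,0]>20)&(hsv[...,0]<35)&(hsv[...,1]>100)).astype(np.uint8)
    k,L,S,C=cv2.connectedComponentsWithStats(m)
    i=[j for j in range(1,k) if S[j,4]>120 and abs(C[j][0]-(308 if n=='top' else 330))<5][0]
    M=(L==i)
    vs,us=np.nonzero(M); 
    W=np.array([ray(cam,u,v,.185)[:2] for u,v in zip(us,vs)])*1000
    print(n,'centroid',W.mean(0),'extent x',np.ptp(W[:,0]),'y',np.ptp(W[:,1]),'eqdiam',)
    # upper rim (far from camera): topmost pixel per column minus .5 -> rim of circle r=24
    from scipy.optimize import least_squares
    P=[]
    for u in np.unique(us):
        P.append(ray(cam,u,vs[us==u].min()-0.5,.185)[:2]*1000)
    P=np.array(P)[1:-1]
    r=least_squares(lambda p:np.hypot(*(P-p).T)-24,W.mean(0)); print('rimfit',r.x,np.abs(r.fun).max())
E
```

```text
326.8 228.5 [0.6108 0.0023 0.02  ]
326.8 229.2 [0.6087 0.     0.02  ]
327.2 228.5 [0.6119 0.0015 0.02  ]
327.2 229.2 [ 0.6098 -0.0008  0.02  ]
327.6 228.5 [6.129e-01 6.000e-04 2.000e-02]
327.6 229.2 [ 0.6109 -0.0017  0.02  ]
top centroid [608.4268746    3.96477917] extent x 45.28364068230269 y 44.38781667383256 eqdiam
rimfit [608.61696631   3.15360708] 0.9983636509879403
side centroid [604.71555572  -2.57962623] extent x 51.20917454746325 y 53.082304751915444 eqdiam
rimfit [607.97088029   1.0520077 ] 2.5049909016653125
```

Call:
arm_command:
  increments:
    - [[0,0,-0.5],0]
    - [[0,0,-1.5],0]
    - [[0,0,-2.8],0]
    - [[0,0,-3.9],0]
    - [[0,0,-3.9],0]

```text
time: 5.5
ee_pos: [0.4826, -0.387, 0.1296]
tcp_rot: [179.3, 0.2, 66.6]
wrist_force: [-0.0, -0.1, -0.5]
opening: 0.0132
```

```bash
python3 - <<'E'
from h import *
plan(0.4456,-0.0212,0.125,98)
E
```

```text
t 5.5 tcp [ 0.4826 -0.387   0.1296] rpy [179.31   0.21  66.56] q [-38.7  12.9   6.5  82.9  -0.  -15.3] -> shift [12.836 -7.179  0.052] turn -5.24 alt(180) 24.76 dist mm 367.7
```

Call:
arm_command:
  increments:
    - [[1.0,-0.5,0],-0.4]
    - [[2.6,-1.4,0],-1.0]
    - [[4.2,-2.3,0],-1.6]
    - [[5.8,-3.2,0],-2.2]
    - [[7.2,-4.0,0],-2.8]

```text
time: 6.0
ee_pos: [0.4615, -0.1801, 0.1273]
tcp_rot: [179.4, 0.4, 83.5]
wrist_force: [0.6, -0.0, -0.1]
opening: 0.0132
```

```bash
python3 - <<'E'
from h import *
plan(0.4456,-0.0212,0.125,98)
E
```

```text
t 6.0 tcp [ 0.4615 -0.1801  0.1273] rpy [179.45   0.37  83.51] q [-21.2  -3.8 -11.5  81.7  -0.2 -14.7] -> shift [ 6.242 -1.352  0.04 ] turn -2.415 alt(180) 27.58 dist mm 159.7
```

Call:
arm_command:
  increments:
    - [[1.5,-0.3,0],-0.6]
    - [[3.1,-0.7,0],-1.2]
    - [[4.7,-1.0,0],-1.8]
    - [[5.8,-1.2,0],-2.2]
    - [[6.24,-1.35,0],-2.4]

```text
time: 6.5
ee_pos: [0.445, -0.0192, 0.1258]
tcp_rot: [179.6, 0.5, 98.1]
wrist_force: [0.0, -0.4, -0.9]
opening: 0.0132
```

Call:
arm_command:
  increments:
    - [[0,0,0],0]
    - [[0,0,0],0]
    - [[0,0,0],0]

```text
time: 6.8
ee_pos: [0.4451, -0.0202, 0.1257]
tcp_rot: [179.6, 0.5, 98.0]
wrist_force: [1.0, -0.4, -0.4]
opening: 0.0133
```

```bash
python3 - <<'E'
from h import *
plan(0.4456,-0.0212,0.0275,98)
c=camera('top');s=camera('side')
save('t3',cv2.resize(c['frame'][100:300,220:420],None,fx=3,fy=3,interpolation=cv2.INTER_CUBIC))
save('s3',cv2.resize(s['frame'],(800,600),interpolation=cv2.INTER_CUBIC))
E
```

```text
t 6.8 tcp [ 0.4451 -0.0202  0.1257] rpy [179.6    0.49  98.03] q [ -2.3 -10.6 -17.8  82.3  -0.4 -10.4] -> shift [-0.01  -0.013  3.928] turn 0.004 alt(180) -30.0 dist mm 98.2
```

View pics/t3.png

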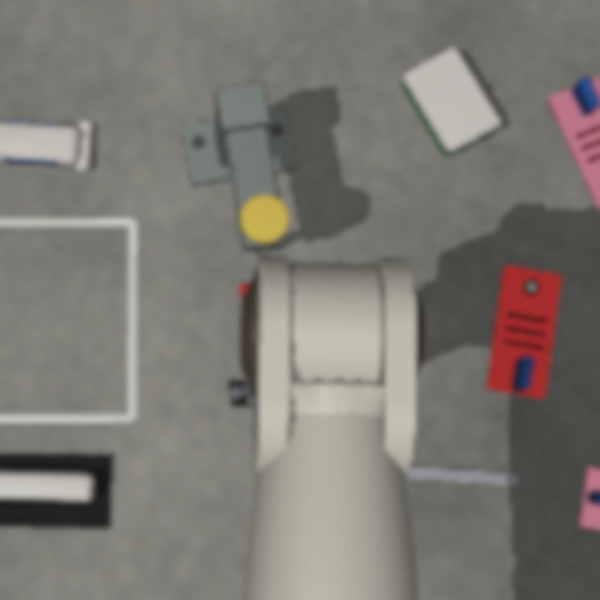

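View pics/s3.png

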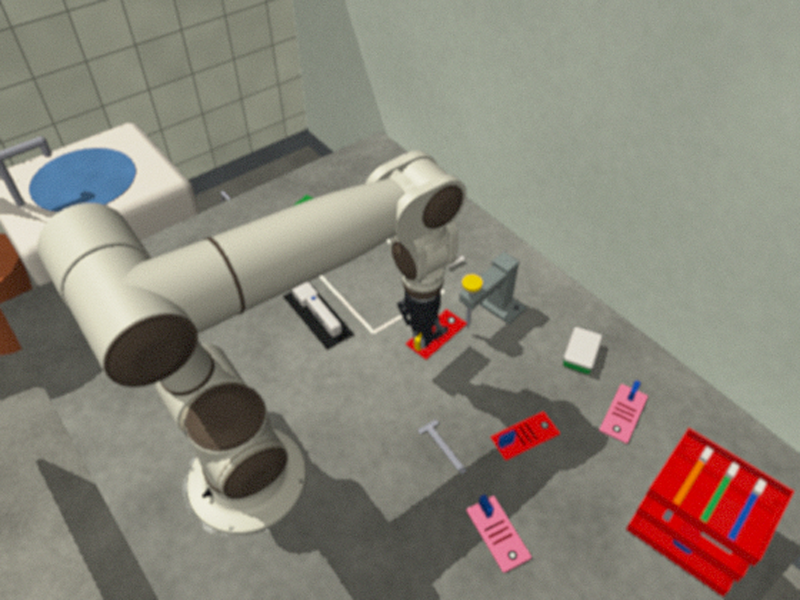

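Call:
arm_command:
  increments:
    - [[0,0,1.0],0]
    - [[0,0,2.3],0]
    - [[0,0,3.3],0]
    - [[0,0,3.75],0]
    - [[0,0,3.85],0]

```text
time: 7.4
ee_pos: [0.4452, -0.0213, 0.0284]
tcp_rot: [179.7, 0.5, 98.0]
wrist_force: [-0.0, -1.2, -0.1]
opening: 0.0132
```

Call:
arm_command:
  increments:
    - [[0,0,0],0]
    - [[0,0,0],0]

```text
time: 7.6
ee_pos: [0.446, -0.0215, 0.0296]
tcp_rot: [179.6, 0.5, 97.9]
wrist_force: [0.4, -0.9, -0.9]
opening: 0.0135
```

```bash
python3 - <<'E'
from h import *
plan(0.4456,-0.0212,0.027,98)
s=camera('side')
plates(s,lo=100)
save('s4',cv2.resize(s['frame'][180:260,270:370],None,fx=7,fy=7,interpolation=cv2.INTER_CUBIC))
E
```

```text
t 7.6 tcp [ 0.446  -0.0215  0.0296] rpy [179.63   0.48  97.94] q [ -2.5  -8.3 -26.5  71.3  -0.4 -10.5] -> shift [ 0.015 -0.013  0.105] turn -0.01 alt(180) 29.99 dist mm 2.7
yellow px [307.5 251.6] A 365 cen [ 0.4945 -0.0178] wh [139.  66.] rect 9.3 dot [ 0.5459 -0.0087  0.008 ] dcen 0.0522 yaw 10.1 nb 5 ny 47 [314.5 241.9]
blue px [368.2 304.2] A 750 cen [ 0.5154 -0.2901] wh [ 67. 143.] rect 78.4 dot [ 0.568 -0.298  0.008] dcen 0.0532 yaw -8.5 nb 67 ny 0 [380.9 296.6]
```

View pics/s4.png

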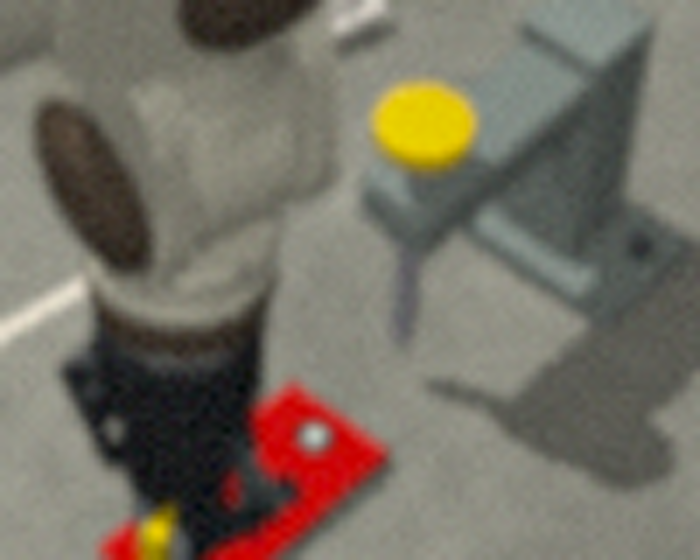

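Call:
arm_command:
  increments:
    - [[0,0,0.06],0]
    - [[0,0,0.12],0]
    - [[0,0,0.12],0]
    - [[0,0,0.12],0]

```text
time: 8.05
ee_pos: [0.4464, -0.0215, 0.0271]
tcp_rot: [179.6, 0.5, 97.9]
wrist_force: [1.1, -1.0, 1.2]
opening: 0.0134
```

```bash
python3 - <<'E'
from h import *
plan(0.4456,-0.0212,0.027,98)
s=camera('side')
plates(s,lo=100)
E
```

```text
t 8.05 tcp [ 0.4464 -0.0215  0.0271] rpy [179.56   0.5   97.95] q [ -2.5  -8.3 -26.8  71.   -0.4 -10.5] -> shift [ 0.016 -0.032  0.002] turn -0.008 alt(180) 29.99 dist mm 0.9
yellow px [307.6 251.8] A 366 cen [ 0.4939 -0.0197] wh [138.  64.] rect 8.9 dot [ 0.5423 -0.01    0.008 ] dcen 0.0493 yaw 11.4 nb 8 ny 44 [313.9 242.7]
blue px [368.4 304.2] A 752 cen [ 0.5158 -0.2903] wh [ 67. 142.] rect 78.5 dot [ 0.5677 -0.2976  0.008 ] dcen 0.0524 yaw -8.0 nb 67 ny 0 [380.7 296.5]
```

```bash
cat >> h.py <<'E'
def avg(n,k=3):
    cs=[camera(n) for _ in range(k)]; c=dict(cs[-1]); c['F']=np.mean([x['frame'].astype(float) for x in cs],0); c['frame']=c['F'].round().astype(np.uint8); return c
def dotpx(c,u,v,r=3.5):
    """refine dot: green-channel centroid above plate level in a disc"""
    g=c.get('F',c['frame'].astype(float))[...,1]
    for _ in range(4):
        vs,us=np.mgrid[int(v)-7:int(v)+9,int(u)-7:int(u)+9]
        m=np.hypot(us-u,vs-v)<r
        w=np.clip(g[vs,us]-60,0,None)*m
        u,v=(us*w).sum()/w.sum(),(vs*w).sum()/w.sum()
    return u,v,w.max()
E
python3 - <<'E'
from h import *
s=avg('side',4)
print('dot',dotpx(s,314.3,241.6),ray(s,*dotpx(s,314.3,241.6)[:2],.008))
g=s['F'].sum(2)
print(g[222:234,322:334].round(0).astype(int))
b=ray(s,327.2,229,.02); 
for t in((327.2,228.8),(327.2,229.2)):
  X=ray(s,*t,.02); X[2]=.008; print('want dot',proj(s,X),X)
f=s['frame'];save('s5',cv2.resize(f[212:252,290:350],None,fx=12,fy=12,interpolation=cv2.INTER_NEAREST))
E
```

```text
dot (np.float64(314.51536312849163), np.float64(242.19469273743016), np.float64(109.0)) [ 0.54523407 -0.00966719  0.008     ]
[[400 405 400 388 343 306 292 322 390 409 426 420]
 [404 398 404 390 341 301 286 327 387 404 408 421]
 [404 406 397 379 341 301 297 326 379 400 407 407]
 [408 410 406 379 333 293 288 341 376 403 402 404]
 [414 412 400 378 329 291 303 349 394 399 403 404]
 [408 410 406 382 339 303 326 370 402 404 403 401]
 [403 407 404 387 349 324 343 385 406 406 401 397]
 [398 399 402 397 362 349 370 398 410 398 404 400]
 [405 408 408 409 393 378 400 402 408 406 411 404]
 [400 405 413 411 406 412 398 414 410 412 416 415]
 [398 403 412 417 409 415 417 418 415 419 418 423]
 [400 396 407 418 415 414 417 414 408 399 401 398]]
want dot [326.9490811  230.98522625] [6.10964726e-01 4.83321133e-04 8.00000000e-03]
want dot [326.94890579 231.38462659] [ 0.60978083 -0.00083473  0.008     ]
```

View pics/s5.png

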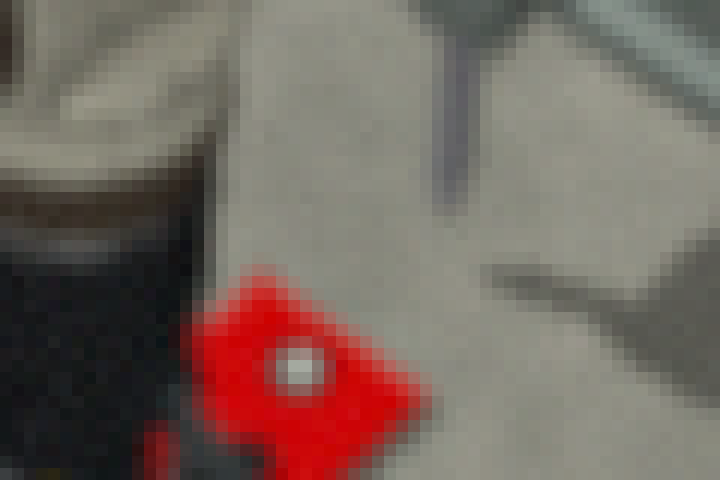

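```bash
python3 - <<'E'
from h import *
plan(0.510,-0.0123,0.027,98)
E
```

```text
t 8.3 tcp [ 0.4464 -0.0215  0.027 ] rpy [179.57   0.49  97.95] q [ -2.5  -8.2 -26.8  71.   -0.4 -10.5] -> shift [0.012 2.57  0.019] turn -0.009 alt(180) 29.99 dist mm 64.3
```

Call:
arm_command:
  increments:
    - [[0,0.3,0],0]
    - [[0,0.75,0.01],0]
    - [[0,1.2,0.01],0]
    - [[0,1.6,0.02],0]
    - [[0,1.8,0.02],0]

```text
time: 8.8
ee_pos: [0.492, -0.015, 0.027]
tcp_rot: [179.6, 0.5, 98.0]
wrist_force: [-6.4, -0.6, 9.6]
opening: 0.0134
```

Call:
arm_command:
  increments:
    - [[0,0,0],0]
    - [[0,0,0],0]

```text
time: 9.0
ee_pos: [0.4928, -0.0148, 0.027]
tcp_rot: [179.6, 0.5, 98.0]
wrist_force: [-2.0, 0.2, 6.4]
opening: 0.0132
```

```bash
python3 - <<'E'
from h import *
plan(0.510,-0.0123,0.027,98)
print(get_obs()['wrist_force'])
s=avg('side',2)
P=plates(s,lo=100)
for p in P: print(p['col'],dotpx(s,*p['dotpx']),ray(s,*dotpx(s,*p['dotpx'])[:2],.008))
f=s['frame'];save('s6',cv2.resize(f[212:252,290:350],None,fx=12,fy=12,interpolation=cv2.INTER_NEAREST))
E
```

```text
t 9.0 tcp [ 0.4928 -0.0148  0.027 ] rpy [179.61   0.47  97.98] q [ -1.5  -1.7 -20.7  70.6  -0.4  -9.5] -> shift [0.002 0.693 0.004] turn -0.003 alt(180) 30.0 dist mm 17.3
[-1.9623086   0.19603062  6.4499    ]
yellow px [316.6 244.1] A 346 cen [ 0.5402 -0.0122] wh [140.  64.] rect 9.1 dot [ 0.5913 -0.0035  0.008 ] dcen 0.0518 yaw 9.7 nb 3 ny 46 [323.5 234.5]
yellow (np.float64(323.3216232586311), np.float64(234.4397334948516), np.float64(106.5)) [ 0.59098308 -0.00312335  0.008     ]
```

View pics/s6.png

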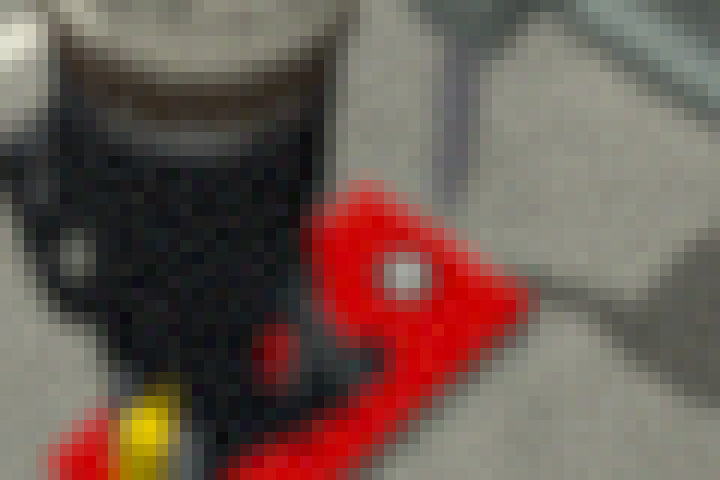

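Call:
arm_command:
  increments:
    - [[0,0.3,0],0]
    - [[0,0.6,0],0]
    - [[0,0.7,0],0]
    - [[0,0.7,0],0]

```text
time: 9.5
ee_pos: [0.5112, -0.0121, 0.027]
tcp_rot: [179.6, 0.5, 98.0]
wrist_force: [0.9, 1.0, 3.5]
opening: 0.0131
```

```bash
python3 - <<'E'
from h import *
plan(0.510,-0.0123,0.027,98)
print(get_obs()['wrist_force'])
s=avg('side',3)
P=plates(s,lo=100,verb=False)
for p in P: print(p['col'],dotpx(s,*p['dotpx']),ray(s,*dotpx(s,*p['dotpx'])[:2],.008))
print(s['F'][...,0][222:238,320:334].round(0).astype(int))
print(s['F'][...,1][222:238,320:334].round(0).astype(int))
f=s['frame'];save('s7',cv2.resize(f[212:252,290:350],None,fx=12,fy=12,interpolation=cv2.INTER_NEAREST))
E
```

```text
t 9.5 tcp [ 0.5112 -0.0121  0.027 ] rpy [179.58   0.45  97.99] q [ -1.1   0.7 -18.3  70.5  -0.4  -9.1] -> shift [-0.002 -0.047  0.001] turn -0.001 alt(180) 30.0 dist mm 1.2
[0.8963341  0.96992562 3.46563691]
yellow (np.float64(326.77596952908584), np.float64(231.13192520775624), np.float64(107.66666666666666)) [6.10059390e-01 3.70162193e-04 8.00000000e-03]
[[ 37  85 127 137 138 131 117  98  95 102 131 142 143 143]
 [ 48  96 129 147 142 133 112  98  96 105 129 138 142 144]
 [ 60 113 149 166 164 145 114  97  97 109 129 134 138 140]
 [ 89 146 176 191 186 161 121  95  96 116 128 135 135 142]
 [123 176 197 203 200 173 128  98 102 122 129 138 135 140]
 [154 193 207 205 200 181 134 107 125 142 148 140 138 138]
 [169 201 205 204 202 184 142 119 146 172 174 157 142 133]
 [157 199 203 203 200 176 140 123 151 183 191 184 162 146]
 [139 191 204 200 185 156 142 137 140 163 194 198 182 166]
 [129 187 204 198 173 142 155 164 143 146 184 203 202 190]
 [124 187 204 199 176 144 150 154 136 146 186 203 202 200]
 [123 179 203 203 192 172 157 145 149 171 194 204 205 200]
 [107 163 196 204 202 193 184 178
[... 448 characters left out ...]
3  58  33  37  66  93  98  96 115 130 140 136 139]
 [ 29  32  30   8  19  56  86  92  86  99 126 137 141 139]
 [ 16  15   9   5   8  41  72  79  62  71 101 125 134 134]
 [ 14  15   2   1  16  38  73  80  56  39  60  95 115 130]
 [ 11  13   6   7  26  78 121 126  96  49  31  51  76 103]
 [ 24  12   6   3  41 104 156 168 135  73  14  19  42  70]
 [ 26  11   5   3  29  89 142 154 126  74  18  10  10  33]
 [ 40  14   8   1  15  53  89  99  87  48  14   6   8   6]
 [ 54  35  24   5   3  16  31  47  38  24   0   0   1  10]
 [ 62  48  35  14   5  10   8  13  16   3   8   7   6   5]
 [ 58  59  49  28  20   5   5   4  12   9   0   9   9  15]
 [ 58  61  57  47  35  26  17  12   3  15   3   8  11  36]]
```

View pics/s7.png

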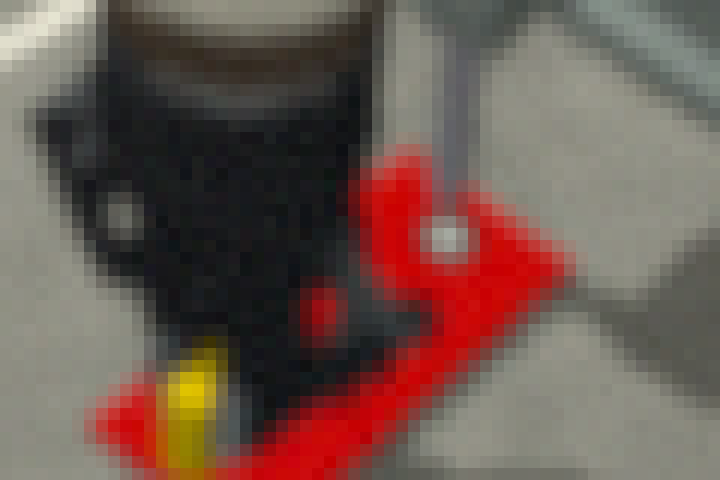

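Call:
arm_command:
  increments:
    - [[0,0,-0.02],0]
    - [[0,0,-0.02],0]
    - [[0,0,-0.02],0]
    - [[0,0,-0.02],0]
  claw: -0.2

```text
time: 10.05
ee_pos: [0.5108, -0.0122, 0.0274]
tcp_rot: [179.6, 0.5, 98.0]
wrist_force: [0.4, 0.2, 0.6]
opening: 0.0512
```

Call:
arm_command:
  increments:
    - [[0,0,-1.0],0]
    - [[0,0,-2.8],0]
    - [[0,0,-4.6],0]
    - [[0,0,-6.4],0]
    - [[0,0,-7.8],0]

```text
time: 10.55
ee_pos: [0.5091, -0.0109, 0.2253]
tcp_rot: [179.5, 0.5, 98.0]
wrist_force: [0.4, -0.7, 0.6]
opening: 0.0512
```

```bash
python3 - <<'E'
from h import *
plan(0.6095,0.0018,0.22,98)
s=avg('side',3)
P=plates(s,lo=100,verb=True)
for p in P: print(p['col'],dotpx(s,*p['dotpx']),ray(s,*dotpx(s,*p['dotpx'])[:2],.008))
f=s['frame'];save('s8',cv2.resize(f[202:252,290:350],None,fx=12,fy=12,interpolation=cv2.INTER_NEAREST))
print(s['F'][...,1][222:238,320:334].round(0).astype(int))
E
```

```text
t 10.55 tcp [ 0.5091 -0.0109  0.2253] rpy [179.45   0.48  97.98] q [-1.  -1.6  1.5 92.4 -0.4 -9. ] -> shift [-0.053  4.045  0.251] turn -0.004 alt(180) 30.0 dist mm 101.3
yellow px [318.5 240.5] A 473 cen [ 0.5574 -0.0099] wh [138.  63.] rect 8.0 dot [ 0.6082 -0.      0.008 ] dcen 0.0517 yaw 11.1 nb 0 ny 73 [326.4 231.5]
blue px [368.7 304.5] A 708 cen [ 0.5149 -0.2913] wh [ 65. 140.] rect 78.6 dot [ 0.5662 -0.2995  0.008 ] dcen 0.0519 yaw -9.1 nb 66 ny 0 [380.8 297.2]
yellow (np.float64(326.64374335342075), np.float64(231.2842963488125), np.float64(104.66666666666666)) [6.09248820e-01 1.50664718e-04 8.00000000e-03]
blue (np.float64(380.80885036496363), np.float64(297.0581660583942), np.float64(141.33333333333334)) [ 0.56655161 -0.29906757  0.008     ]
[[134 135 138 137 138 130 118  98  94 106 132 139 143 143]
 [133 136 135 133 128 126 114 101  96 107 128 140 141 144]
 [139 133 124 109 104 108 104 101  97 112 129 135 138 140]
 [133 119  98  72  65  81  97  97 100 113 130 136 137 139]
 [117  93  64  36  35  65  94  99  99 116 132 137 137 138]
 [ 83  56  30   8  15  57  88  92  90 103 128 138 139 137]
 [ 51  27  14   6  10  44  69  75  67  81 107 128 134 137]
 [ 21   0  11   7  12  44  69  76  53  41  70  96 117 129]
 [  4   6   8   3  29  80 118 122  79  38  35  56  83 106]
 [ 10   5   6   9  38 107 160 165 120  59  14  21  42  73]
 [  9  10  12   1  38  96 152 158 119  67  16   9  14  39]
 [  4  11   0   6  25  62 100 116  92  47  21   5   6  18]
 [  6   0   5   8   9  28  44  52  43  13   8   9  11   6]
 [ 10   9   6   9   9   7  15   7  17  13  11   5   6  13]
 [  2   1  10   2  12  11   7   7   5   8   4   4   9   9]
 [ 12   6  10   3   9   7   9   8   9   9  14  11  16  31]]
```

View pics/s8.png

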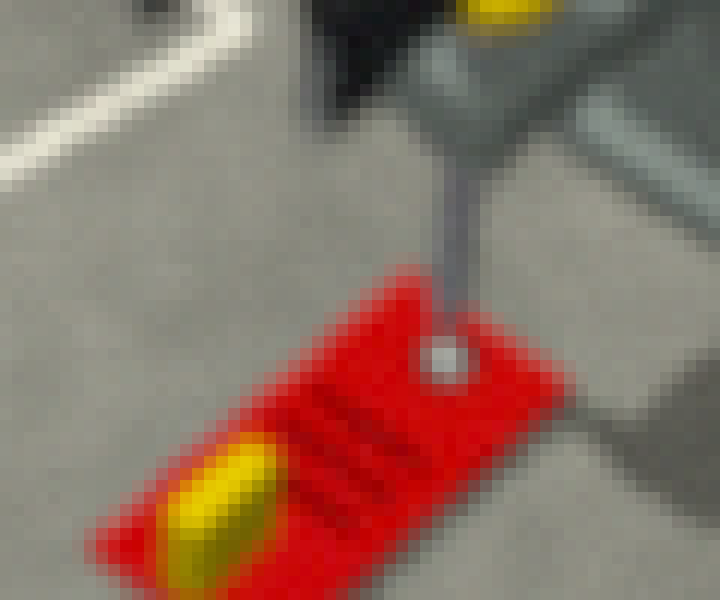

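Call:
arm_command:
  increments:
    - [[0,1.0,0],0]
    - [[0,2.4,0],0]
    - [[-0.05,3.6,0.0],0]
    - [[-0.05,4.04,0.1],0]
    - [[-0.05,4.04,0.15],0]
  claw: 1

```text
time: 11.2
ee_pos: [0.6104, 0.002, 0.2197]
tcp_rot: [179.5, 0.5, 98.0]
wrist_force: [-0.6, -0.3, -0.6]
opening: -0.0004
```

```bash
python3 - <<'E'
from h import *
plan(0.6095,0.0018,0.197,98)
s=avg('side',2);c=camera('top')
f=s['frame'];save('s9',cv2.resize(f[152:252,270:370],None,fx=6,fy=6,interpolation=cv2.INTER_CUBIC))
f=c['frame'];save('t9',cv2.resize(f[120:220,260:360],None,fx=6,fy=6,interpolation=cv2.INTER_CUBIC))
E
```

```text
t 11.2 tcp [0.6104 0.002  0.2197] rpy [179.52   0.48  97.99] q [ 0.4 12.5 16.  93.  -0.4 -7.6] -> shift [ 0.006 -0.045  0.907] turn -0.002 alt(180) 30.0 dist mm 22.7
```

View pics/s9.png

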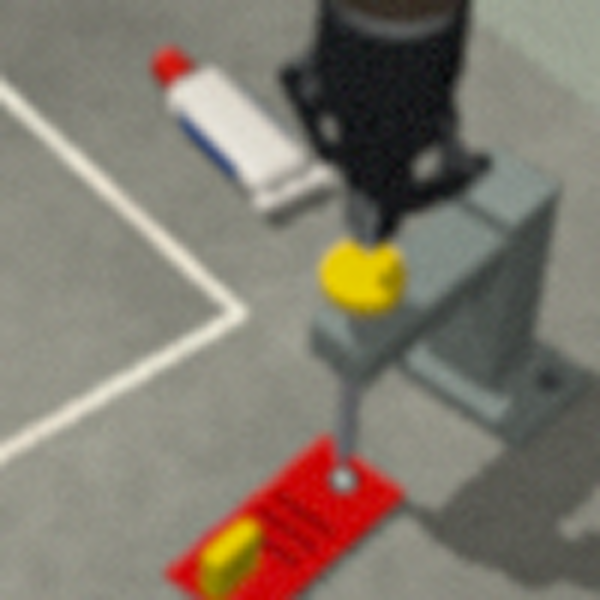

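Call:
arm_command:
  increments:
    - [[0,-0.03,0.4],0]
    - [[0,-0.03,0.8],0]
    - [[0,-0.03,1.1],0]
    - [[0,-0.03,1.28],0]
    - [[0,-0.03,1.28],0]

```text
time: 11.85
ee_pos: [0.6082, 0.0014, 0.1893]
tcp_rot: [179.5, 0.5, 98.0]
wrist_force: [-3.9, 0.4, 3.8]
opening: -0.0001
```

```bash
python3 - <<'E'
from h import *
plan(0.6095,0.0018,0.182,98); print(get_obs()['wrist_force'])
s=avg('side',3)
f=s['frame'];save('s10',cv2.resize(f[202:252,290:350],None,fx=12,fy=12,interpolation=cv2.INTER_NEAREST))
print(s['F'][...,1][222:238,320:334].round(0).astype(int))
E
```

```text
t 11.85 tcp [0.6082 0.0014 0.1893] rpy [179.46   0.49  97.97] q [ 0.3 11.7 11.7 89.4 -0.4 -7.7] -> shift [0.012 0.052 0.293] turn -0.005 alt(180) 30.0 dist mm 7.4
[-3.86625981  0.36069213  3.83345399]
[[132 136 137 139 136 130 116 101  93 107 129 141 145 143]
 [135 135 135 130 129 128 114  97  96 109 131 135 140 141]
 [137 134 126 107 101 108 102  98  98 112 130 135 138 139]
 [135 122  98  71  62  81 100  99 100 115 130 136 137 139]
 [115  94  66  34  29  67  93  96  98 114 131 137 139 140]
 [ 86  54  30  12  22  64  89  93  93 104 129 137 138 137]
 [ 49  25   5   0  23  55  88  91  79  81 108 124 134 137]
 [ 17   2   4   9  22  61  93  93  68  45  70 101 115 127]
 [ 13   5   4   7  28  75 117 115  74  34  34  51  83 105]
 [  0   5   4  12  37  97 146 141  98  40   8  23  46  71]
 [ 10   2   9  12  37  94 141 142  99  51  12   3  20  36]
 [  8   2   3  12  17  62  99 102  75  34  11   3  13   8]
 [  9   6   7   6   5  23  46  56  37  23   1  10   4   3]
 [  5  11   0   0   1  10   5  13  15   7   6   1   9   4]
 [  9  11  13   5   0  15   1  11   1   3  10   4  13   7]
 [ 10   2   0   6   3  16   9  13  10  11  11  11  12  34]]
```

View pics/s10.png

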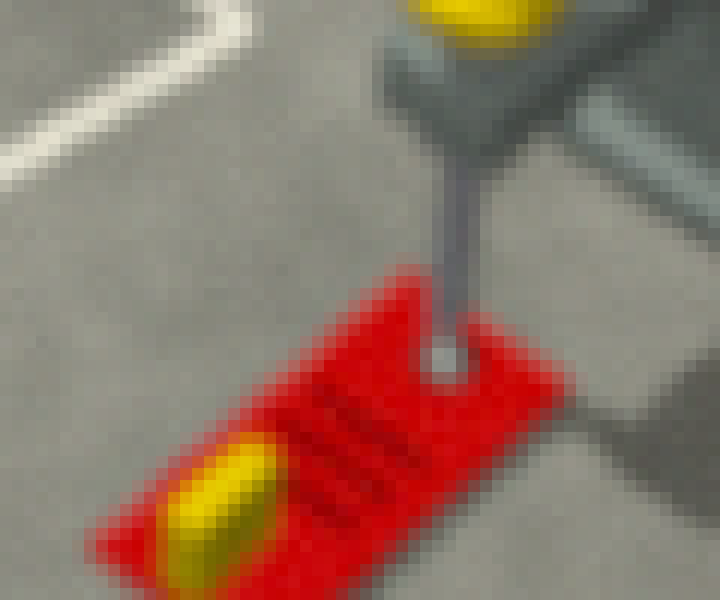

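Call:
arm_command:
  increments:
    - [[0,0,0.1],0]
    - [[0,0,0.14],0]
    - [[0,0,0.14],0]

```text
time: 12.3
ee_pos: [0.6089, 0.0014, 0.1869]
tcp_rot: [179.4, 0.5, 98.0]
wrist_force: [-2.0, -0.1, 4.7]
opening: -0.0002
```

```bash
python3 - <<'E'
from h import *
plan(0.6095,0.0018,0.182,98); print(get_obs()['wrist_force'])
s=avg('side',3)
f=s['frame'];save('s11',cv2.resize(f[202:252,290:350],None,fx=12,fy=12,interpolation=cv2.INTER_NEAREST))
print(s['F'][...,1][226:236,320:334].round(0).astype(int))
E
```

```text
t 12.3 tcp [0.6089 0.0014 0.1869] rpy [179.36   0.5   97.97] q [ 0.3 11.7 11.4 89.  -0.4 -7.7] -> shift [0.015 0.023 0.195] turn -0.005 alt(180) 30.0 dist mm 4.9
[-2.02127306 -0.06321964  4.7479293 ]
[[116  96  65  37  35  63  93  96  97 114 132 138 135 137]
 [ 85  56  27   6  25  64  96  97  91 106 128 137 137 138]
 [ 50  26   0   2  31  67  92  94  81  81 102 127 133 138]
 [ 19  12   1   7  24  64  95  96  68  53  74  96 114 129]
 [  0   4   4   1  28  79 116 112  71  33  29  58  81 109]
 [  2   9   6  13  39  98 146 138  86  42  10  24  43  75]
 [ 11   5   3   2  33  93 139 136  92  38   4   3  16  37]
 [  1   3  12   4  25  57  95 103  68  34   8   3  11  12]
 [ 11   9  12   1  10  24  45  50  38  16   9   6   5   1]
 [  5   5   3   5  10   5  17  10  11   9   4  11   2   5]]
```

View pics/s11.png

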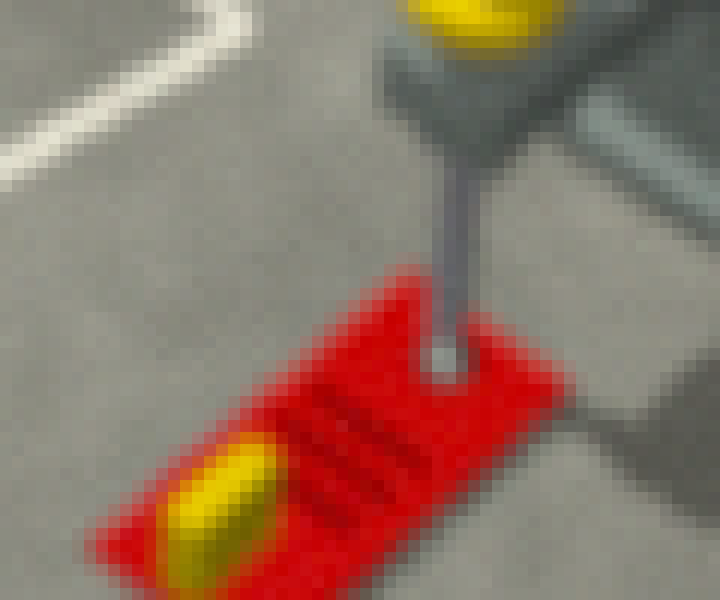

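Call:
arm_command:
  increments:
    - [[0,0.02,0.1],0]
    - [[0,0.02,0.2],0]
    - [[0,0.02,0.26],0]
    - [[0,0.02,0.26],0]
    - [[0,0.02,0.26],0]

```text
time: 12.95
ee_pos: [0.6095, 0.0014, 0.1839]
tcp_rot: [179.2, 0.5, 98.0]
wrist_force: [-9.4, -0.9, 24.8]
opening: -0.0
```

```bash
python3 - <<'E'
from h import *
plan(0.6095,0.0018,0.182,98); print(get_obs()['wrist_force'])
s=avg('side',3)
print(s['F'][...,1][226:236,320:334].round(0).astype(int))
E
```

```text
t 12.95 tcp [0.6095 0.0014 0.1839] rpy [179.16   0.53  97.97] q [ 0.3 11.5 10.9 88.5 -0.4 -7.7] -> shift [ 0.016 -0.001  0.075] turn -0.005 alt(180) 30.0 dist mm 1.9
[-9.37521848 -0.85141316 24.78102341]
[[115  95  62  34  33  68  93  95  98 112 133 138 137 136]
 [ 83  55  29   8  27  62  94  96  95 108 128 135 137 137]
 [ 48  22   7   5  35  71  95  97  81  87 106 124 135 137]
 [ 21   6  13   8  29  68  93  91  67  56  70  96 114 127]
 [ 10   8   1   6  32  68 100  95  64  33  31  58  82 105]
 [  6   9   9   5  31  78 115 113  79  39  12  22  47  71]
 [ 12   9   9   3  28  77 116 119  87  40  13   6  22  35]
 [  9  15   4   9  18  51  89  96  68  35   9   4   6  19]
 [  9   6   1   9   4  21  42  50  32  19   8   3   3   0]
 [  1   6  12   3   8   8  16  14  12   6  11  13  14  10]]
```

Call:
arm_command:
  increments:
    - [[0,0,-0.2],0]
    - [[0,0,-0.6],0]
    - [[0,0,-1.2],0]
    - [[0,0,-1.8],0]
    - [[0,0,-1.8],0]

```text
time: 13.6
ee_pos: [0.6096, 0.0018, 0.2306]
tcp_rot: [179.0, 0.5, 98.0]
wrist_force: [-0.2, -0.8, -0.4]
opening: -0.0
```

```bash
python3 - <<'E'
from h import *
plan(0.5095,-0.0123,0.228,98)
s=avg('side',2)
P=plates(s,lo=100)
print(s['F'][...,1][222:236,320:334].round(0).astype(int))
E
```

```text
t 13.6 tcp [0.6096 0.0018 0.2306] rpy [179.01   0.54  97.97] q [ 0.3 12.1 16.7 93.6 -0.4 -7.6] -> shift [-1.000e-03 -4.045e+00  3.300e-02] turn -0.006 alt(180) 29.99 dist mm 101.1
yellow px [318.6 240.5] A 476 cen [ 0.5576 -0.0101] wh [138.  64.] rect 8.1 dot [ 6.082e-01 -1.000e-04  8.000e-03] dcen 0.0515 yaw 11.2 nb 0 ny 73 [326.5 231.5]
[[133 134 138 140 138 130 116 102  96 106 128 142 147 148]
 [134 136 132 132 129 125 111 102  96 108 130 140 140 140]
 [134 136 123 110 102 108 103  98  97 108 128 136 140 140]
 [132 125 102  70  64  76  99 100  99 112 130 135 138 138]
 [119  96  62  33  26  66  93  97 100 114 132 140 137 140]
 [ 88  49  31  14  18  56  85  92  89 102 130 138 138 138]
 [ 47  24   0   4   9  44  74  77  66  80 108 123 134 136]
 [ 11   2   6   0   8  42  74  75  51  42  70  96 115 128]
 [ 10   2   8   5  26  75 115 118  82  34  28  57  83 108]
 [  6   8  10  10  42 108 160 165 124  52  14  22  42  76]
 [ 10   6   5   4  36  98 152 161 124  64  12   8  20  33]
 [ 16   4   6   5  25  59 104 114  89  50   6   3   7   8]
 [  6   4   0   2  12  25  44  54  48  20  11   2  10   7]
 [ 10  10  16   4   0   0  14  12   2  16   5  16  18   4]]
```

Call:
arm_command:
  increments:
    - [[0,-1.0,0],0]
    - [[0,-2.4,0],0]
    - [[0,-3.6,0],0]
    - [[0,-4.0,0.05],0]
    - [[0,-4.0,0.05],0]
  claw: -0.2

```text
time: 14.2
ee_pos: [0.5093, -0.0123, 0.2251]
tcp_rot: [179.2, 0.5, 98.0]
wrist_force: [1.2, -0.6, -0.0]
opening: 0.0513
```

```bash
python3 - <<'E'
from h import *
plan(0.5105,-0.0122,0.0275,98)
E
```

```text
t 14.2 tcp [ 0.5093 -0.0123  0.2251] rpy [179.18   0.52  97.96] q [-1.2 -1.8  1.2 92.1 -0.4 -9.1] -> shift [ 0.068 -0.063  7.904] turn -0.007 alt(180) 29.99 dist mm 197.6
```

Call:
arm_command:
  increments:
    - [[0.02,-0.02,1.8],0]
    - [[0.03,-0.03,3.7],0]
    - [[0.05,-0.05,5.6],0]
    - [[0.07,-0.06,7.3],0]
    - [[0.07,-0.06,7.8],0]

```text
time: 14.7
ee_pos: [0.5084, -0.0119, 0.0248]
tcp_rot: [179.6, 0.5, 98.0]
wrist_force: [-0.3, -0.0, -0.1]
opening: 0.0512
```

```bash
python3 - <<'E'
from h import *
plan(0.5105,-0.0122,0.0275,98)
E
```

```text
t 14.7 tcp [ 0.5084 -0.0119  0.0248] rpy [179.59   0.45  97.97] q [ -1.1   0.5 -18.8  70.3  -0.4  -9.1] -> shift [-0.023  0.083 -0.105] turn -0.006 alt(180) 29.99 dist mm 3.4
```

Call:
arm_command:
  increments:
    - [[-0.02,0.08,-0.1],0]
    - [[-0.02,0.08,-0.1],0]
    - [[-0.02,0.08,-0.1],0]

```text
time: 15.0
ee_pos: [0.5121, -0.0121, 0.0296]
tcp_rot: [179.4, 0.5, 98.0]
wrist_force: [0.0, -0.5, 0.0]
opening: 0.0512
```

Call:
arm_command:
  increments:
    - [[0,0,0],0]
    - [[0,0,0],0]
    - [[0,0,0],0]
    - [[0,0,0],0]
    - [[0,0,0],0]
  claw: 1

```text
time: 15.5
ee_pos: [0.5129, -0.0122, 0.0309]
tcp_rot: [179.3, 0.5, 98.0]
wrist_force: [-0.7, 0.1, 5.9]
opening: 0.0129
```

```bash
python3 - <<'E'
from h import *
plan(0.3915,-0.029,0.0275,98)
s=avg('side',2)
P=plates(s,lo=100)
E
```

```text
t 15.5 tcp [ 0.5129 -0.0122  0.0309] rpy [179.28   0.5   97.97] q [ -1.2   0.5 -18.   70.7  -0.4  -9.1] -> shift [ 0.007 -4.904  0.076] turn -0.006 alt(180) 29.99 dist mm 122.6
yellow px [319.5 242.2] A 320 cen [ 0.5573 -0.0106] wh [138.  63.] rect 8.9 dot [ 6.088e-01 -2.000e-04  8.000e-03] dcen 0.0525 yaw 11.4 nb 0 ny 50 [326.6 231.4]
```

Call:
arm_command:
  increments:
    - [[0,-0.4,0],0]
    - [[0,-1.1,-0.01],0]
    - [[0,-1.8,-0.02],0]
    - [[0,-2.4,-0.03],0]
    - [[0,-2.7,-0.03],0]

```text
time: 16.1
ee_pos: [0.4448, -0.0217, 0.031]
tcp_rot: [179.3, 0.5, 98.0]
wrist_force: [-0.3, -0.5, -1.0]
opening: 0.0132
```

Call:
arm_command:
  increments:
    - [[0,0,0],0]
    - [[0,0,0],0]

```text
time: 16.3
ee_pos: [0.4449, -0.0217, 0.0311]
tcp_rot: [179.3, 0.5, 97.9]
wrist_force: [1.4, -0.1, -0.7]
opening: 0.0128
```

```bash
python3 - <<'E'
from h import *
plan(0.3915,-0.029,0.13,98);print(get_obs()['wrist_force'])
s=avg('side',2);c=camera('top')
P=plates(s,lo=100); P=plates(c)
f=s['frame'];save('s12',cv2.resize(f[180:280,270:370],None,fx=6,fy=6,interpolation=cv2.INTER_CUBIC))
g=c['frame'].astype(int); w=((g.min(2)>165)).astype(np.uint8); w[:160]=0;w[250:]=0;w[:,:155]=0;w[:,275:]=0
vs,us=np.nonzero(w); W=np.array([ray(c,u,v,0)[:2] for u,v in zip(us,vs)]); r=cv2.minAreaRect((W*1000).astype(np.float32)); print('bay',r, cv2.boxPoints(r))
E
```

```text
t 16.3 tcp [ 0.4449 -0.0217  0.0311] rpy [179.25   0.51  97.95] q [ -2.6  -8.9 -26.9  71.2  -0.4 -10.5] -> shift [-0.029 -2.103 -3.982] turn -0.009 alt(180) 29.99 dist mm 112.6
[ 1.40495374 -0.08996505 -0.68029672]
yellow px [306.6 252.9] A 368 cen [ 0.4906 -0.0198] wh [139.  63.] rect 8.9 dot [ 0.5412 -0.0106  0.008 ] dcen 0.0515 yaw 10.3 nb 3 ny 49 [313.8 242.9]
bay ((545.62841796875, 308.412353515625), (338.0798034667969, 225.92738342285156), 88.74536895751953) [[428.99057 141.8864 ]
 [654.8638  136.93956]
 [662.26624 474.9383 ]
 [436.39307 479.88513]]
```

View pics/s12.png

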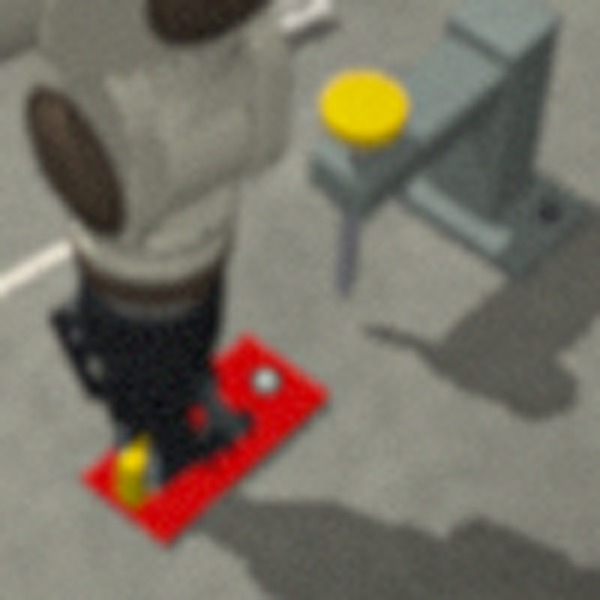

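Call:
arm_command:
  increments:
    - [[0,0,-0.6],0]
    - [[0,0,-1.8],0]
    - [[0,0,-3.0],0]
    - [[0,0,-3.9],0]
    - [[0,0,-3.9],0]

```text
time: 16.95
ee_pos: [0.4455, -0.0209, 0.1314]
tcp_rot: [179.0, 0.5, 98.0]
wrist_force: [-0.0, -0.5, -1.1]
opening: 0.0129
```

```bash
python3 - <<'E'
from h import *
plan(0.487,0.36,0.125,90)
E
```

```text
t 16.95 tcp [ 0.4455 -0.0209  0.1314] rpy [179.02   0.55  97.97] q [ -2.5 -11.2 -17.6  82.5  -0.4 -10.4] -> shift [14.861  3.752  0.179] turn 1.328 alt(180) -28.67 dist mm 383.2
```

Call:
arm_command:
  increments:
    - [[1.0,0.2,0],0.1]
    - [[2.6,0.6,0],0.2]
    - [[4.3,1.1,0.05],0.4]
    - [[6.0,1.5,0.07],0.5]
    - [[7.7,1.9,0.1],0.7]

```text
time: 17.45
ee_pos: [0.4657, 0.1781, 0.1265]
tcp_rot: [179.1, 0.5, 93.7]
wrist_force: [1.2, -1.0, -0.8]
opening: 0.0133
```

```bash
python3 - <<'E'
from h import *
plan(0.487,0.36,0.125,90)
E
```

```text
t 17.45 tcp [0.4657 0.1781 0.1265] rpy [179.05   0.5   93.74] q [ 21.3  -3.5 -11.3  81.5  -0.8  17.6] -> shift [7.207 1.323 0.021] turn 0.623 alt(180) -29.38 dist mm 183.2
```

Call:
arm_command:
  increments:
    - [[1.7,0.3,0],0.15]
    - [[3.5,0.65,0],0.3]
    - [[5.3,1.0,0],0.45]
    - [[6.7,1.25,0],0.6]
    - [[7.2,1.32,0],0.62]

```text
time: 17.95
ee_pos: [0.4864, 0.3627, 0.1231]
tcp_rot: [179.1, 0.5, 90.1]
wrist_force: [-0.5, -2.4, -0.8]
opening: 0.0131
```

Call:
arm_command:
  increments:
    - [[0,0,0],0]
    - [[0,0,0],0]

```text
time: 18.15
ee_pos: [0.4861, 0.362, 0.1218]
tcp_rot: [179.2, 0.6, 90.2]
wrist_force: [-0.8, -0.8, -1.1]
opening: 0.0129
```

```bash
python3 - <<'E'
from h import *
plan(0.487,0.36,0.036,90)
P=plates(camera('top'))
E
```

```text
t 18.15 tcp [0.4861 0.362  0.1218] rpy [179.23   0.57  90.16] q [37.1 11.7  4.2 82.3 -0.9 36.9] -> shift [-0.046 -0.009  3.433] turn 0.027 alt(180) -29.97 dist mm 85.8
white? px [193.1 196.2] A 422 cen [0.5735 0.3825] wh [96. 63.] rect 0.4 dot [0.6035 0.3824 0.008 ] dcen 0.03 yaw -0.2 nb 0 ny 0 [191.6 189.1]
blue px [394.2 208.7] A 641 cen [ 0.5179 -0.2867] wh [ 61. 136.] rect 78.8 dot [ 0.5672 -0.2974  0.008 ] dcen 0.0505 yaw -12.3 nb 41 ny 0 [396.7 195.1]
```

Lower to just above, then touch down softly.

Call:
arm_command:
  increments:
    - [[-0.02,0,1.0],0]
    - [[-0.04,0,2.2],0]
    - [[-0.04,0,3.1],0]
    - [[-0.04,0,3.45],0]
    - [[-0.04,0,3.45],0]

```text
time: 18.7
ee_pos: [0.4871, 0.3583, 0.0354]
tcp_rot: [179.3, 0.6, 90.1]
wrist_force: [0.6, -0.8, -0.7]
opening: 0.0132
```

Call:
arm_command:
  increments:
    - [[0,0,0.05],0]
    - [[0,0,0.1],0]
    - [[0,0,0.1],0]

```text
time: 19.0
ee_pos: [0.4876, 0.3585, 0.0338]
tcp_rot: [179.2, 0.6, 90.0]
wrist_force: [0.2, -0.8, -1.0]
opening: 0.0128
```

```bash
python3 - <<'E'
from h import *
plan(0.487,0.36,0.031,90);print(get_obs()['wrist_force'])
E
```

```text
t 19.0 tcp [0.4876 0.3585 0.0338] rpy [179.21   0.57  90.05] q [36.7 13.3 -3.7 72.7 -0.9 36.7] -> shift [ 0.063 -0.025  0.112] turn 0.008 alt(180) -29.99 dist mm 3.3
[ 0.22980427 -0.76376088 -0.95174127]
```

Call:
arm_command:
  increments:
    - [[0,0,0.06],0]
    - [[0,0,0.12],0]
    - [[0,0,0.12],0]

```text
time: 19.3
ee_pos: [0.4878, 0.3586, 0.0311]
tcp_rot: [179.2, 0.5, 90.0]
wrist_force: [0.4, -0.1, 0.3]
opening: 0.0132
```

Call:
arm_command:
  increments:
    - [[0,0,0],0]
    - [[0,0,0],0]
    - [[0,0,0],0]
    - [[0,0,0],0]
  claw: -0.2

```text
time: 19.7
ee_pos: [0.4878, 0.3586, 0.031]
tcp_rot: [179.2, 0.6, 90.0]
wrist_force: [1.0, 0.5, 0.3]
opening: 0.0512
```

Call:
arm_command:
  increments:
    - [[0,0,-0.8],0]
    - [[0,0,-2.4],0]
    - [[0,0,-4.0],0]
    - [[0,0,-5.0],0]
    - [[0,0,-5.0],0]

```text
time: 20.2
ee_pos: [0.4873, 0.3609, 0.1606]
tcp_rot: [178.9, 0.3, 90.1]
wrist_force: [0.3, -0.1, -0.1]
opening: 0.0514
```

```bash
python3 - <<'E'
from h import *
c=camera('top');P=plates(c);P=plates(camera('side'),lo=100)
save('t13',cv2.resize(c['frame'][130:300,150:450],None,fx=2.6,fy=2.6,interpolation=cv2.INTER_CUBIC))
plan(0.47,-0.276,0.15,78.7)
E
```

```text
yellow px [200.6 204.6] A 480 cen [0.5362 0.3589] wh [135.  63.] rect 0.2 dot [0.5869 0.3594 0.008 ] dcen 0.0507 yaw 0.5 nb 0 ny 27 [198.5 193.8]
blue px [394.2 208.7] A 642 cen [ 0.5179 -0.2867] wh [ 61. 136.] rect 78.7 dot [ 0.5673 -0.2974  0.008 ] dcen 0.0506 yaw -12.3 nb 41 ny 0 [396.7 195.1]
yellow px [250.9 183.6] A 363 cen [0.5336 0.352 ] wh [139.  64.] rect 0.1 dot [0.5851 0.3568 0.008 ] dcen 0.0517 yaw 5.4 nb 0 ny 72 [259.4 177. ]
blue px [368.9 304.4] A 689 cen [ 0.5154 -0.291 ] wh [ 64. 140.] rect 78.8 dot [ 0.5662 -0.2995  0.008 ] dcen 0.0515 yaw -9.6 nb 71 ny 0 [380.8 297.2]
t 20.3 tcp [0.4862 0.36   0.1562] rpy [179.15   0.52  90.05] q [36.9 11.3  7.6 85.9 -0.9 36.9] -> shift [-25.435  -0.678   0.471] turn 1.892 alt(180) -28.11 dist mm 636.2
```

View pics/t13.png

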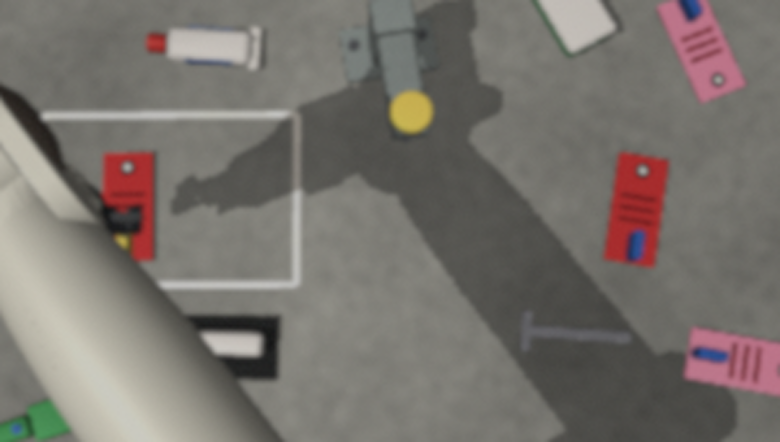

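Call:
arm_command:
  increments:
    - [[-1.0,0,0],0.1]
    - [[-2.8,0,0],0.3]
    - [[-4.7,0,0],0.5]
    - [[-6.6,0,0],0.6]
    - [[-8.5,0,0],0.7]

```text
time: 20.8
ee_pos: [0.4854, 0.1457, 0.1564]
tcp_rot: [179.2, 0.5, 85.9]
wrist_force: [1.4, -0.0, 1.1]
opening: 0.0517
```

Call:
arm_command:
  increments:
    - [[-1.9,0,0],0.1]
    - [[-3.8,0,0],0.3]
    - [[-5.7,0,0],0.5]
    - [[-7.6,0,0],0.6]
    - [[-9.2,0,0],0.6]

```text
time: 21.3
ee_pos: [0.4675, -0.0858, 0.1569]
tcp_rot: [179.3, 0.5, 82.2]
wrist_force: [1.1, -0.3, -0.8]
opening: 0.0507
```

```bash
python3 - <<'E'
from h import *
plan(0.469,-0.2786,0.12,78.7)
E
```

```text
t 21.3 tcp [ 0.4675 -0.0858  0.1569] rpy [179.32   0.46  82.2 ] q [-10.2  -6.8 -11.   85.1  -0.4  -2.4] -> shift [-7.619  1.087  1.551] turn 0.583 alt(180) -29.42 dist mm 196.3
```

Call:
arm_command:
  increments:
    - [[-1.8,0.25,0.3],0.15]
    - [[-3.6,0.5,0.6],0.3]
    - [[-5.4,0.8,0.9],0.45]
    - [[-7.0,1.0,1.3],0.58]
    - [[-7.6,1.09,1.5],0.58]

```text
time: 21.8
ee_pos: [0.4677, -0.2807, 0.1184]
tcp_rot: [179.5, 0.4, 78.5]
wrist_force: [0.1, 0.0, -0.5]
opening: 0.051
```

Call:
arm_command:
  increments:
    - [[0,0,0],0]
    - [[0,0,0],0]

```text
time: 22.0
ee_pos: [0.467, -0.28, 0.1171]
tcp_rot: [179.6, 0.3, 78.5]
wrist_force: [0.1, 0.8, 0.2]
opening: 0.0514
```

```bash
python3 - <<'E'
from h import *
P=plates(camera('side'),lo=100)
plan(0.469,-0.2786,0.0275,78.7)
E
```

```text
blue px [368.6 306.4] A 565 cen [ 0.5154 -0.2911] wh [ 65. 139.] rect 78.3 dot [ 0.5654 -0.2989  0.008 ] dcen 0.0506 yaw -8.9 nb 73 ny 0 [380.5 297.2]
t 22.05 tcp [ 0.4674 -0.2796  0.1178] rpy [179.56   0.34  78.57] q [-30.8   3.1  -5.7  80.7  -0.2 -19.4] -> shift [0.074 0.026 3.614] turn -0.022 alt(180) 29.98 dist mm 90.4
```

Call:
arm_command:
  increments:
    - [[0.04,0.02,1.0],0]
    - [[0.07,0.02,2.2],0]
    - [[0.07,0.03,3.1],0]
    - [[0.07,0.03,3.5],0]
    - [[0.07,0.03,3.6],0]

```text
time: 22.55
ee_pos: [0.469, -0.2774, 0.0273]
tcp_rot: [179.6, 0.3, 78.7]
wrist_force: [0.4, 0.2, -0.3]
opening: 0.0512
```

Call:
arm_command:
  increments:
    - [[0,0,0],0]
    - [[0,0,0],0]
    - [[0,0,0],0]

```text
time: 22.85
ee_pos: [0.4696, -0.2777, 0.0285]
tcp_rot: [179.5, 0.3, 78.7]
wrist_force: [-0.4, 0.1, -0.0]
opening: 0.0512
```

```bash
python3 - <<'E'
from h import *
plan(0.469,-0.2786,0.0275,78.7)
s=camera('side');save('s14',cv2.resize(s['frame'][250:350,310:420],None,fx=6,fy=6,interpolation=cv2.INTER_CUBIC))
E
```

```text
t 22.85 tcp [ 0.4696 -0.2777  0.0285] rpy [179.53   0.35  78.66] q [-30.5   5.2 -13.4  70.8  -0.2 -19.2] -> shift [-0.041 -0.015  0.04 ] turn -0.006 alt(180) 29.99 dist mm 1.5
```

View pics/s14.png

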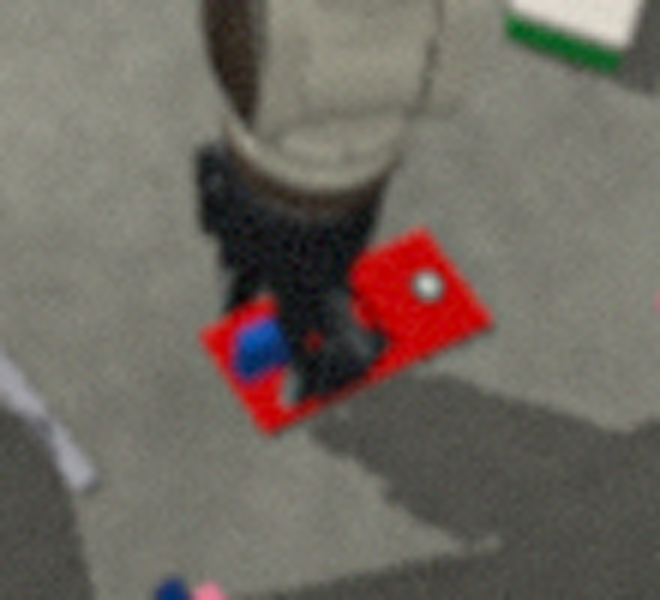

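Straddled well; close.

Call:
arm_command:
  increments:
    - [[-0.03,-0.01,0.04],0]
    - [[-0.03,-0.01,0.04],0]
    - [[-0.03,-0.01,0.04],0]
    - [[-0.03,-0.01,0.04],0]
    - [[-0.03,-0.01,0.04],0]
  claw: 1

```text
time: 23.4
ee_pos: [0.4692, -0.2786, 0.0277]
tcp_rot: [179.5, 0.4, 78.6]
wrist_force: [-0.5, -0.7, 5.2]
opening: 0.0137
```

```bash
python3 - <<'E'
from h import *
plan(0.4456,-0.0212,0.125,98)
c=avg('top',2);s=avg('side',2)
for k in(c,s):
  for p in plates(k,lo=100): print(p['col'],ray(k,*dotpx(k,*p['dotpx'])[:2],.008))
E
```

```text
t 23.4 tcp [ 0.4692 -0.2786  0.0277] rpy [179.51   0.36  78.65] q [-30.6   5.3 -13.5  70.7  -0.2 -19.3] -> shift [ 9.884 -2.919 -3.98 ] turn -3.225 alt(180) 26.77 dist mm 276.2
yellow px [199.3 207.8] A 660 cen [0.5362 0.3574] wh [135.  60.] rect 0.2 dot [0.5869 0.3594 0.008 ] dcen 0.0508 yaw 2.3 nb 0 ny 47 [198.4 193.8]
white? px [394.3 200.7] A 352 cen [ 0.541  -0.2923] wh [61. 89.] rect 78.9 dot [ 0.5663 -0.2984  0.008 ] dcen 0.026 yaw -13.5 nb 0 ny 0 [397.  195.4]
yellow [0.58685894 0.35915029 0.008     ]
white? [ 0.566988  -0.2983777  0.008    ]
white? px [257.3 177.4] A 122 cen [0.5684 0.353 ] wh [60. 68.] rect 87.9 dot [0.5852 0.3569 0.008 ] dcen 0.0172 yaw 13.1 nb 0 ny 0 [259.4 177. ]
blue px [371. 305.] A 512 cen [ 0.5152 -0.292 ] wh [ 64. 140.] rect 79.2 dot [ 0.5661 -0.3002  0.008 ] dcen 0.0515 yaw -9.2 nb 41 ny 0 [381.  297.4]
white? [0.58479577 0.35607857 0.008     ]
blue [ 0.566463  -0.2997583  0.008    ]
```

Call:
arm_command:
  increments:
    - [[0,0,-0.6],0]
    - [[0,0,-1.8],0]
    - [[0,0,-3.0],0]
    - [[0,0,-3.9],0]
    - [[0,0,-3.9],0]

```text
time: 24.1
ee_pos: [0.4697, -0.2785, 0.1292]
tcp_rot: [179.2, 0.5, 78.7]
wrist_force: [-0.3, 0.5, -1.1]
opening: 0.013
```

```bash
python3 - <<'E'
from h import *
plan(0.4456,-0.0212,0.125,98)
E
```

```text
t 24.1 tcp [ 0.4697 -0.2785  0.1292] rpy [179.23   0.46  78.65] q [-30.6   2.8  -4.7  81.6  -0.2 -19.2] -> shift [ 9.9   -2.972  0.048] turn -3.224 alt(180) 26.78 dist mm 258.4
```

Call:
arm_command:
  increments:
    - [[1.0,-0.3,0],-0.3]
    - [[2.7,-0.8,0],-0.9]
    - [[4.4,-1.3,0],-1.5]
    - [[6.1,-1.8,0],-2.0]
    - [[7.7,-2.3,0],-2.6]

```text
time: 24.6
ee_pos: [0.4504, -0.0767, 0.1261]
tcp_rot: [179.4, 0.6, 94.4]
wrist_force: [1.6, 0.4, -1.2]
opening: 0.0135
```

```bash
python3 - <<'E'
from h import *
plan(0.4456,-0.0212,0.125,98)
E
```

```text
t 24.6 tcp [ 0.4504 -0.0767  0.1261] rpy [179.44   0.63  94.37] q [ -9.4  -9.2 -16.6  82.   -0.5 -13.8] -> shift [ 2.23  -0.021  0.02 ] turn -0.605 alt(180) 29.39 dist mm 55.7
```

Call:
arm_command:
  increments:
    - [[1.2,0,0],-0.3]
    - [[2.0,0,0],-0.6]
    - [[2.23,0,0.2],-0.6]
    - [[2.23,0,0.4],-0.6]

```text
time: 25.0
ee_pos: [0.446, -0.0208, 0.1147]
tcp_rot: [179.5, 0.7, 98.0]
wrist_force: [-0.8, 0.3, -0.5]
opening: 0.0134
```

Call:
arm_command:
  increments:
    - [[0,0,0],0]
    - [[0,0,0],0]

```text
time: 25.2
ee_pos: [0.4457, -0.0216, 0.1141]
tcp_rot: [179.6, 0.7, 97.9]
wrist_force: [-0.4, 0.2, -0.9]
opening: 0.0129
```

```bash
python3 - <<'E'
from h import *
plan(0.4456,-0.0212,0.030,98)
E
```

```text
t 25.2 tcp [ 0.4457 -0.0216  0.1141] rpy [179.58   0.65  97.93] q [ -2.4 -10.4 -18.9  81.   -0.6 -10.4] -> shift [ 0.053 -0.027  3.365] turn -0.012 alt(180) 29.99 dist mm 84.1
```

Call:
arm_command:
  increments:
    - [[0.03,-0.02,1.0],0]
    - [[0.05,-0.02,2.1],0]
    - [[0.05,-0.02,3.0],0]
    - [[0.05,-0.02,3.36],0]
    - [[0.05,-0.02,3.36],0]

```text
time: 25.7
ee_pos: [0.4455, -0.0219, 0.0296]
tcp_rot: [179.6, 0.7, 97.9]
wrist_force: [-0.1, 0.1, -0.2]
opening: 0.0129
```

Call:
arm_command:
  increments:
    - [[0,0,0.04],0]
    - [[0,0,0.08],0]
    - [[0,0,0.08],0]

```text
time: 26.0
ee_pos: [0.4458, -0.022, 0.0281]
tcp_rot: [179.6, 0.7, 97.9]
wrist_force: [-0.8, 0.7, -1.0]
opening: 0.0132
```

```bash
python3 - <<'E'
from h import *
plan(0.511,-0.012,0.0275,98);print(get_obs()['wrist_force'])
s=avg('side',2)
for p in plates(s,lo=100): print(p['col'],dotpx(s,*p['dotpx']),ray(s,*dotpx(s,*p['dotpx'])[:2],.008))
E
```

```text
t 26.0 tcp [ 0.4458 -0.022   0.0281] rpy [179.6    0.66  97.85] q [ -2.5  -8.4 -26.7  71.1  -0.6 -10.3] -> shift [0.04  2.636 0.044] turn -0.025 alt(180) 29.98 dist mm 65.9
[-0.76837635  0.68365473 -1.04030597]
blue px [307.3 252.3] A 373 cen [ 0.4929 -0.0195] wh [139.  65.] rect 8.1 dot [ 0.542  -0.0104  0.008 ] dcen 0.05 yaw 10.5 nb 39 ny 0 [314.  242.8]
blue (np.float64(314.50587034201124), np.float64(242.5666156202144), np.float64(112.5)) [ 0.54417012 -0.01084462  0.008     ]
```

Call:
arm_command:
  increments:
    - [[0,0,0.03],0]
    - [[0,0.3,0.04],0]
    - [[0,0.75,0.04],0]
    - [[0,1.2,0.04],0]
    - [[0,1.6,0.04],0]

```text
time: 26.6
ee_pos: [0.4864, -0.0163, 0.0278]
tcp_rot: [179.6, 0.7, 97.9]
wrist_force: [-4.6, -0.5, 8.0]
opening: 0.0132
```

Call:
arm_command:
  increments:
    - [[0,0.2,0],0]
    - [[0.02,0.4,0],0]
    - [[0.02,0.5,0],0]
    - [[0.02,0.5,0],0]

```text
time: 27.0
ee_pos: [0.4992, -0.0139, 0.0278]
tcp_rot: [179.6, 0.6, 97.9]
wrist_force: [1.6, 0.5, 1.4]
opening: 0.0126
```

```bash
python3 - <<'E'
from h import *
plan(0.511,-0.012,0.0275,98);print(get_obs()['wrist_force'])
s=avg('side',2)
for p in plates(s,lo=100): print(p['col'],dotpx(s,*p['dotpx']),ray(s,*dotpx(s,*p['dotpx'])[:2],.008))
E
```

```text
t 27.0 tcp [ 0.4992 -0.0139  0.0278] rpy [179.55   0.65  97.87] q [ -1.3  -1.  -19.9  70.6  -0.6  -9.2] -> shift [0.012 0.48  0.017] turn -0.021 alt(180) 29.98 dist mm 12.0
[1.64426249 0.47853491 1.43368357]
blue px [317.5 243.3] A 341 cen [ 0.5459 -0.011 ] wh [139.  65.] rect 8.4 dot [ 0.5964 -0.0023  0.008 ] dcen 0.0513 yaw 9.7 nb 35 ny 0 [324.3 233.5]
blue (np.float64(324.49020705092335), np.float64(233.4801343033016), np.float64(104.5)) [ 0.59694472 -0.00246968  0.008     ]
```

Call:
arm_command:
  increments:
    - [[0,0.2,0],0]
    - [[0.01,0.42,0],0]
    - [[0.01,0.5,0],0]
    - [[0.01,0.5,0],0]

```text
time: 27.5
ee_pos: [0.5117, -0.012, 0.0279]
tcp_rot: [179.5, 0.7, 97.9]
wrist_force: [1.0, -0.4, 0.8]
opening: 0.013
```

```bash
python3 - <<'E'
from h import *
plan(0.511,-0.012,0.0275,98);print(get_obs()['wrist_force'])
s=avg('side',3)
for p in plates(s,lo=100,verb=False): print(p['col'],dotpx(s,*p['dotpx']),ray(s,*dotpx(s,*p['dotpx'])[:2],.008))
print(s['F'][...,1][222:236,320:334].round(0).astype(int))
E
```

```text
t 27.5 tcp [ 0.5117 -0.012   0.0279] rpy [179.53   0.65  97.87] q [ -1.    0.7 -18.2  70.5  -0.6  -8.9] -> shift [ 0.003 -0.028  0.015] turn -0.021 alt(180) 29.98 dist mm 0.8
[ 0.96463607 -0.39249102  0.77385046]
blue (np.float64(326.8384766907419), np.float64(231.17301378857516), np.float64(111.33333333333334)) [6.10107532e-01 1.00422302e-04 8.00000000e-03]
[[ 47  92 127 139 136 132 116  99  95 109 131 140 145 145]
 [ 56 101 129 133 133 127 111 101  95 109 127 139 141 142]
 [ 70 108 121 109 104 107 109  99  97 111 128 137 137 142]
 [ 78 103  95  73  65  82  96  98 100 115 131 134 137 140]
 [ 77  84  61  38  29  67  94  98  96 113 130 139 139 140]
 [ 49  48  34  11  20  60  88  90  86 100 125 135 138 138]
 [ 27  20   7   6   7  37  74  75  63  70  98 120 132 139]
 [ 11   7   6   0  13  43  74  79  59  42  58  87 111 123]
 [  9   8   3   4  30  76 121 128  99  52  24  49  78 106]
 [ 27  10   1   6  36 100 159 171 141  79  20  13  42  69]
 [ 28  10   5  11  31  89 140 161 136  79  21   1   8  32]
 [ 40  24   6   5  17  52  92 107  90  55  18   5   5  13]
 [ 55  38  20  19   2  17  34  48  40  18   4  14   8   9]
 [ 56  51  35  20  10   1   3  17  16   5   5   9  10  13]]
```

Call:
arm_command:
  increments:
    - [[0,0,0],0]
    - [[0,0,0],0]
    - [[0,0,0],0]
    - [[0,0,0],0]
  claw: -0.2

```text
time: 28.05
ee_pos: [0.5113, -0.0121, 0.0279]
tcp_rot: [179.5, 0.7, 97.9]
wrist_force: [-0.3, 0.7, -0.1]
opening: 0.0508
```

Call:
arm_command:
  increments:
    - [[0,0,-1.0],0]
    - [[0,0,-2.8],0]
    - [[0,0,-4.6],0]
    - [[0,0,-6.4],0]
    - [[0,0,-7.8],0]

```text
time: 28.55
ee_pos: [0.5095, -0.01, 0.2258]
tcp_rot: [179.4, 0.7, 97.9]
wrist_force: [0.1, 0.0, -0.6]
opening: 0.0513
```

```bash
python3 - <<'E'
from h import *
plan(0.6095,0.0018,0.225,98)
s=avg('side',3)
for p in plates(s,lo=100): print(p['col'],dotpx(s,*p['dotpx']),ray(s,*dotpx(s,*p['dotpx'])[:2],.008))
print(s['F'][...,1][226:236,320:334].round(0).astype(int))
E
```

```text
t 28.55 tcp [ 0.5095 -0.01    0.2258] rpy [179.42   0.67  97.87] q [-0.8 -1.6  1.5 92.4 -0.6 -8.7] -> shift [-0.078  4.026  0.075] turn -0.022 alt(180) 29.98 dist mm 100.7
yellow px [250.9 183.6] A 362 cen [0.5335 0.3521] wh [ 64. 139.] rect 89.8 dot [0.5851 0.3568 0.008 ] dcen 0.0518 yaw 5.2 nb 0 ny 71 [259.4 177. ]
blue px [318.6 240.5] A 479 cen [ 0.5577 -0.0102] wh [138.  64.] rect 7.9 dot [ 6.085e-01 -2.000e-04  8.000e-03] dcen 0.0518 yaw 11.1 nb 52 ny 0 [326.6 231.4]
yellow (np.float64(259.4881443298969), np.float64(177.19845360824746), np.float64(96.0)) [0.58461451 0.35579569 0.008     ]
blue (np.float64(326.77123767101506), np.float64(231.24148902322625), np.float64(113.0)) [6.09721989e-01 1.85690888e-05 8.00000000e-03]
[[124 103  69  38  33  61  92  97  98 114 133 139 139 137]
 [ 92  64  36  10  21  59  88  91  90 107 129 137 139 138]
 [ 52  29  17   2  14  44  73  78  67  78 108 127 133 135]
 [  6  14   8   6   7  42  70  75  54  49  69  95 117 130]
 [  0   5   2   8  25  76 122 127  97  46  33  56  86 105]
 [ 10   8   2   1  42 102 160 173 134  72  23  19  41  73]
 [  6   9   9   2  36  98 152 167 133  74  20   8  14  40]
 [  4   8   6   2  22  63 102 118  95  51  12  10   9   4]
 [  8   4   9   3   6  23  46  53  43  26   3  11   8   4]
 [ 17   9   2   8  11  10  13  11  14   5   2   9   6   8]]
```

Same alignment as for yellow. Over to the cap, press.

Call:
arm_command:
  increments:
    - [[0,1.0,0],0]
    - [[-0.03,2.4,0],0]
    - [[-0.07,3.6,0.0],0]
    - [[-0.08,4.02,0.1],0]
    - [[-0.08,4.02,0.2],0]
  claw: 1

```text
time: 29.2
ee_pos: [0.6105, 0.0018, 0.2191]
tcp_rot: [179.5, 0.7, 97.9]
wrist_force: [-0.4, -0.0, 0.5]
opening: 0.0002
```

Call:
arm_command:
  increments:
    - [[0,0,0.4],0]
    - [[0,0,0.8],0]
    - [[0,0,1.1],0]
    - [[0,0,1.25],0]
    - [[0,0,1.25],0]

```text
time: 29.7
ee_pos: [0.6101, 0.0014, 0.1878]
tcp_rot: [179.5, 0.7, 97.9]
wrist_force: [-3.6, -1.2, 4.2]
opening: -0.0004
```

```bash
python3 - <<'E'
from h import *
plan(0.6095,0.0018,0.1815,98);print(get_obs()['wrist_force'])
s=avg('side',2)
print(s['F'][...,1][226:236,320:334].round(0).astype(int))
E
```

```text
t 29.7 tcp [0.6101 0.0014 0.1878] rpy [179.52   0.66  97.88] q [ 0.4 12.  11.9 89.3 -0.6 -7.5] -> shift [ 0.021 -0.023  0.253] turn -0.02 alt(180) 29.98 dist mm 6.4
[-3.5536608  -1.2304054   4.18845061]
[[124 102  67  39  33  65  93  96  96 114 134 139 136 136]
 [ 93  63  32  10  26  61  98  96  92 108 127 134 140 138]
 [ 52  34  12  12  26  64  92  95  78  78 106 122 132 138]
 [ 19   0   0  16  26  67  96  94  72  56  70  96 116 128]
 [  4   6   8   9  26  78 117 118  84  38  34  51  84 108]
 [  2   3   7   4  42  99 148 142 102  48  16  18  46  77]
 [  6  12  10  10  32  96 139 140 100  51  10   4  18  38]
 [ 18  12   4   5  24  63  98 102  74  34  10  10  10  15]
 [  3   2   5   0  12  24  45  54  36  21   6   1  13   6]
 [  0   8   8   2   8  10  16  10  18   3   4   0   0  12]]
```

Call:
arm_command:
  increments:
    - [[0,0,0.1],0]
    - [[0,0,0.2],0]
    - [[0,0,0.28],0]
    - [[0,0,0.28],0]
    - [[0,0,0.28],0]

```text
time: 30.3
ee_pos: [0.6109, 0.0014, 0.184]
tcp_rot: [179.3, 0.7, 97.9]
wrist_force: [-7.1, 0.7, 16.5]
opening: -0.0001
```

```bash
python3 - <<'E'
from h import *
plan(0.6095,0.0018,0.1815,98);print(get_obs()['wrist_force'])
s=avg('side',2)
print(s['F'][...,1][226:236,320:334].round(0).astype(int))
E
```

```text
t 30.3 tcp [0.6109 0.0014 0.184 ] rpy [179.29   0.69  97.88] q [ 0.4 11.8 11.2 88.6 -0.6 -7.5] -> shift [ 0.026 -0.053  0.097] turn -0.02 alt(180) 29.98 dist mm 2.8
[-7.10557263  0.68930465 16.54100292]
[[122 104  68  36  28  64  93  96  96 114 127 138 136 136]
 [ 92  63  32  16  22  65  94  97  92 108 126 138 138 140]
 [ 50  29  13   6  30  70  96  95  80  81 106 123 135 140]
 [ 20   8   0   6  32  68  93  96  72  52  74  95 116 128]
 [  2   9   6  10  30  71  95  98  74  44  36  56  83 104]
 [  6  10  12   9  34  76 116 118  88  48  16  19  44  70]
 [  9   0   7   6  26  76 114 124  92  49   9   8  22  36]
 [ 16  12   8  14  20  56  86  94  68  32  12   0  16  12]
 [  4  14   6   4   4  30  38  56  36  14  12  12   1  10]
 [  5   1   0   6   1   6  10  10   0   6   8   2   8   6]]
```

Call:
arm_command:
  increments:
    - [[0,0,-0.2],0]
    - [[0,0,-0.6],0]
    - [[0,0,-1.2],0]
    - [[0,0,-1.7],0]
    - [[0,0,-1.7],0]

```text
time: 30.9
ee_pos: [0.6111, 0.0019, 0.2284]
tcp_rot: [179.1, 0.7, 97.9]
wrist_force: [-0.7, -1.1, 0.1]
opening: 0.0003
```

Call:
arm_command:
  increments:
    - [[0,-1.0,0],0]
    - [[0,-2.4,0],0]
    - [[0,-3.6,0],0]
    - [[0,-4.0,0.05],0]
    - [[0,-4.0,0.05],0]
  claw: -0.2

```text
time: 31.4
ee_pos: [0.5115, -0.012, 0.2257]
tcp_rot: [179.1, 0.7, 97.9]
wrist_force: [-0.1, 0.3, 0.2]
opening: 0.0513
```

```bash
python3 - <<'E'
from h import *
s=avg('side',2)
for p in plates(s,lo=100): print(p['col'],dotpx(s,*p['dotpx']),ray(s,*dotpx(s,*p['dotpx'])[:2],.008))
plan(0.5115,-0.0121,0.0285,98)
E
```

```text
yellow px [250.7 183.6] A 364 cen [0.5336 0.3522] wh [139.  64.] rect 0.1 dot [0.5858 0.3564 0.008 ] dcen 0.0523 yaw 4.6 nb 0 ny 72 [259.6 177. ]
blue px [318.5 240.6] A 480 cen [ 0.5576 -0.0101] wh [138.  64.] rect 8.1 dot [ 6.086e-01 -2.000e-04  8.000e-03] dcen 0.0519 yaw 11.0 nb 52 ny 0 [326.6 231.4]
yellow (np.float64(259.4919416730622), np.float64(177.20567920184192), np.float64(96.0)) [0.58460265 0.35575549 0.008     ]
blue (np.float64(326.7698986975398), np.float64(231.22431259044862), np.float64(112.5)) [6.09769221e-01 7.81422254e-05 8.00000000e-03]
t 31.5 tcp [ 0.5128 -0.0119  0.2254] rpy [179.09   0.72  97.87] q [-1.  -1.4  1.6 92.  -0.6 -8.9] -> shift [ 0.096 -0.177  7.874] turn -0.021 alt(180) 29.98 dist mm 196.9
```

Call:
arm_command:
  increments:
    - [[0.02,-0.04,1.8],0]
    - [[0.04,-0.08,3.7],0]
    - [[0.07,-0.12,5.6],0]
    - [[0.1,-0.17,7.3],0]
    - [[0.1,-0.17,7.75],0]

```text
time: 32.0
ee_pos: [0.5094, -0.0117, 0.0264]
tcp_rot: [179.5, 0.6, 97.9]
wrist_force: [-1.3, 0.4, -0.3]
opening: 0.0512
```

```bash
python3 - <<'E'
from h import *
plan(0.5115,-0.0121,0.0285,98)
E
```

```text
t 32.0 tcp [ 0.5094 -0.0117  0.0264] rpy [179.52   0.65  97.89] q [ -1.    0.4 -18.6  70.4  -0.6  -8.9] -> shift [-0.029  0.081 -0.081] turn -0.018 alt(180) 29.98 dist mm 3.0
```

Call:
arm_command:
  increments:
    - [[-0.02,0.03,0.0],0]
    - [[-0.02,0.03,0.0],0]
    - [[-0.02,0.03,0.0],0]

```text
time: 32.3
ee_pos: [0.5119, -0.0121, 0.0286]
tcp_rot: [179.3, 0.7, 97.9]
wrist_force: [0.9, 0.6, 0.8]
opening: 0.0513
```

Call:
arm_command:
  increments:
    - [[0,0,0],0]
    - [[0,0,0],0]
    - [[0,0,0],0]
    - [[0,0,0],0]
    - [[0,0,0],0]
  claw: 1

```text
time: 32.8
ee_pos: [0.5127, -0.0121, 0.03]
tcp_rot: [179.2, 0.7, 97.9]
wrist_force: [-0.8, -0.2, 6.5]
opening: 0.0128
```

```bash
python3 - <<'E'
from h import *
plan(0.4450,-0.0214,0.0285,98)
plan(0.4450,-0.0214,get_obs()['ee_pos'][2],98)
E
```

```text
t 32.8 tcp [ 0.5127 -0.0121  0.03  ] rpy [179.21   0.68  97.89] q [ -1.1   0.4 -18.2  70.5  -0.6  -9. ] -> shift [ 0.004 -2.733  0.024] turn -0.018 alt(180) 29.98 dist mm 68.3
t 32.8 tcp [ 0.5127 -0.0121  0.03  ] rpy [179.21   0.68  97.89] q [ -1.1   0.4 -18.2  70.5  -0.6  -9. ] -> shift [ 0.004 -2.732 -0.038] turn -0.018 alt(180) 29.98 dist mm 68.3
```

Call:
arm_command:
  increments:
    - [[0,-0.4,0],0]
    - [[0,-1.1,-0.01],0]
    - [[0,-1.8,-0.02],0]
    - [[0,-2.4,-0.03],0]
    - [[0,-2.75,-0.03],0]

```text
time: 33.3
ee_pos: [0.4435, -0.0217, 0.0301]
tcp_rot: [179.2, 0.7, 97.9]
wrist_force: [1.6, -0.4, 0.7]
opening: 0.0123
```

Call:
arm_command:
  increments:
    - [[0,0,0],0]
    - [[0,0,0],0]

```text
time: 33.5
ee_pos: [0.4435, -0.0217, 0.0302]
tcp_rot: [179.2, 0.7, 97.9]
wrist_force: [0.3, -0.1, -1.0]
opening: 0.0131
```

Call:
arm_command:
  increments:
    - [[0,0,-0.6],0]
    - [[0,0,-1.8],0]
    - [[0,0,-3.0],0]
    - [[0,0,-3.9],0]
    - [[0,0,-3.9],0]

```text
time: 34.0
ee_pos: [0.4438, -0.0207, 0.1305]
tcp_rot: [178.9, 0.7, 97.9]
wrist_force: [0.7, -0.2, -0.8]
opening: 0.0131
```

```bash
python3 - <<'E'
from h import *
c=camera('top');P=plates(c);P=plates(camera('side'),lo=100)
plan(0.487,0.225,0.125,90)
E
```

```text
yellow px [199.3 207.8] A 660 cen [0.5362 0.3574] wh [135.  60.] rect 0.2 dot [0.5869 0.3594 0.008 ] dcen 0.0507 yaw 2.3 nb 0 ny 47 [198.5 193.8]
yellow px [251.3 184.7] A 300 cen [0.5333 0.346 ] wh [ 52. 138.] rect 89.8 dot [0.5857 0.3564 0.008 ] dcen 0.0534 yaw 11.3 nb 0 ny 30 [259.6 177. ]
blue px [307.2 234.6] A 392 cen [0.5422 0.0395] wh [151.  68.] rect 8.2 dot [0.5983 0.0495 0.008 ] dcen 0.057 yaw 10.1 nb 49 ny 0 [314.9 224.2]
t 34.1 tcp [ 0.4423 -0.0207  0.1272] rpy [179.17   0.69  97.89] q [ -2.3 -11.5 -18.3  82.2  -0.5 -10.2] -> shift [9.49  3.118 0.02 ] turn 1.314 alt(180) -28.69 dist mm 249.7
```

Call:
arm_command:
  increments:
    - [[1.0,0.3,0],0.1]
    - [[2.6,0.8,0],0.3]
    - [[4.2,1.3,0],0.5]
    - [[5.8,1.8,0],0.7]
    - [[7.2,2.3,0],0.9]

```text
time: 34.6
ee_pos: [0.474, 0.1673, 0.1239]
tcp_rot: [179.2, 0.6, 92.5]
wrist_force: [0.2, -0.2, -1.7]
opening: 0.013
```

```bash
python3 - <<'E'
from h import *
plan(0.487,0.225,0.125,90)
E
```

```text
t 34.6 tcp [0.474  0.1673 0.1239] rpy [179.25   0.65  92.46] q [ 19.9  -2.7 -10.8  81.4  -0.8  17.4] -> shift [ 2.283  0.621 -0.06 ] turn 0.411 alt(180) -29.59 dist mm 59.2
```

Call:
arm_command:
  increments:
    - [[1.2,0.3,0],0.2]
    - [[2.0,0.6,0],0.4]
    - [[2.28,0.62,0],0.4]
    - [[2.28,0.62,0],0.4]

```text
time: 35.0
ee_pos: [0.4863, 0.2252, 0.1219]
tcp_rot: [179.4, 0.7, 90.2]
wrist_force: [0.3, -0.9, -1.3]
opening: 0.0132
```

Call:
arm_command:
  increments:
    - [[0,0,0],0]
    - [[0,0,0],0]

```text
time: 35.2
ee_pos: [0.486, 0.2241, 0.1215]
tcp_rot: [179.4, 0.7, 90.1]
wrist_force: [-1.3, -0.9, -1.1]
opening: 0.0133
```

```bash
python3 - <<'E'
from h import *
plan(0.487,0.225,0.033,90)
E
```

```text
t 35.2 tcp [0.486  0.2241 0.1215] rpy [179.4    0.71  90.13] q [25.2  2.  -6.4 81.4 -0.9 25.1] -> shift [7.900e-02 1.000e-03 3.539e+00] turn 0.022 alt(180) -29.98 dist mm 88.5
```

Call:
arm_command:
  increments:
    - [[0.03,0,1.0],0]
    - [[0.06,0,2.2],0]
    - [[0.08,0,3.1],0]
    - [[0.08,0,3.5],0]
    - [[0.08,0,3.5],0]

```text
time: 35.7
ee_pos: [0.4863, 0.2241, 0.033]
tcp_rot: [179.5, 0.8, 90.1]
wrist_force: [0.3, 0.7, -0.6]
opening: 0.0131
```

Call:
arm_command:
  increments:
    - [[0,0,0.05],0]
    - [[0,0,0.1],0]
    - [[0,0,0.12],0]
    - [[0,0,0.12],0]

```text
time: 36.1
ee_pos: [0.4866, 0.2242, 0.0305]
tcp_rot: [179.5, 0.7, 90.1]
wrist_force: [-0.4, -0.5, -0.6]
opening: 0.0132
```

Call:
arm_command:
  increments:
    - [[0,0,0.02],0]
    - [[0,0,0.04],0]
    - [[0,0,0.04],0]

```text
time: 36.4
ee_pos: [0.4868, 0.2243, 0.0301]
tcp_rot: [179.4, 0.7, 90.1]
wrist_force: [-2.3, -0.9, 5.1]
opening: 0.013
```

Call:
arm_command:
  increments:
    - [[0,0,0],0]
    - [[0,0,0],0]
    - [[0,0,0],0]
    - [[0,0,0],0]
  claw: -0.2

```text
time: 36.8
ee_pos: [0.4868, 0.2243, 0.03]
tcp_rot: [179.4, 0.7, 90.1]
wrist_force: [0.0, -0.3, 0.4]
opening: 0.0513
```

Call:
arm_command:
  increments:
    - [[0,0,-0.8],0]
    - [[0,0,-2.4],0]
    - [[0,0,-4.2],0]
    - [[0,0,-5.8],0]
    - [[0,0,-6.5],0]

```text
time: 37.3
ee_pos: [0.486, 0.2268, 0.1967]
tcp_rot: [179.2, 0.6, 90.1]
wrist_force: [-0.4, 0.6, -1.1]
opening: 0.0515
```

```bash
python3 - <<'E'
from h import *
plan(0.46,0,0.2,90)
E
```

```text
t 37.3 tcp [0.486  0.2268 0.1967] rpy [179.17   0.61  90.09] q [25.5  1.9  1.8 89.4 -0.9 25.4] -> shift [-9.071 -1.053 -0.052] turn 0.015 alt(180) -29.99 dist mm 228.3
```

Call:
arm_command:
  increments:
    - [[-1.2,-0.1,0],0]
    - [[-3.0,-0.3,0],0]
    - [[-4.8,-0.5,0],0]
    - [[-6.5,-0.7,0],0]
    - [[-7.5,-0.8,0],0]

```text
time: 37.8
ee_pos: [0.4657, 0.0369, 0.1986]
tcp_rot: [179.2, 0.6, 90.0]
wrist_force: [-0.1, 0.2, 0.4]
opening: 0.0514
```

```bash
python3 - <<'E'
from h import *
c=avg('top',2);s=avg('side',2)
for k in(c,s):
  for p in plates(k,lo=100): print(p['col'],ray(k,*dotpx(k,*p['dotpx'])[:2],.008))
f=c['frame']; save('t20',cv2.resize(f[150:310,140:350],None,fx=3.7,fy=3.7,interpolation=cv2.INTER_CUBIC))
save('s20',cv2.resize(s['frame'][120:280,180:380],None,fx=3.7,fy=3.7,interpolation=cv2.INTER_CUBIC))
# mat + wand
g=f.astype(int)
w=(g.min(2)>150).astype(np.uint8); w[:246]=0; w[285:]=0; w[:,:185]=0; w[:,265:]=0
n,L,S,C=cv2.connectedComponentsWithStats(w)
for i in range(1,n):
  if S[i,4]>60: print('white',S[i],C[i])
b=(g.max(2)<55).astype(np.uint8); b[:240]=0; b[290:]=0;b[:,:180]=0;b[:,275:]=0
vs,us=np.nonzero(b); W=np.array([ray(c,u,v,.006)[:2] for u,v in zip(us,vs)])*1000
r=cv2.minAreaRect(W.astype(np.float32)); print('mat',r,len(us))
vs,us=np.nonzero(w); 
hd=us<213; hn=us>222
W=np.array([ray(c,u,v,.040)[:2] for u,v in zip(us,vs)])*1000
print('handle',cv2.minAreaRect(W[hn].astype(np.float32)),'hull x',us[hn].max())
Wh=np.array([ray(c,u,v,.032)[:2] for u,v in zip(us,vs)])*1000
print('head',cv2.minAreaRect(Wh[hd].astype(np.float32)))
E
```

```text
yellow px [199.3 207.8] A 660 cen [0.5362 0.3574] wh [135.  60.] rect 0.2 dot [0.5869 0.3594 0.008 ] dcen 0.0507 yaw 2.3 nb 0 ny 46 [198.4 193.8]
blue px [239.7 207.2] A 615 cen [0.536  0.2215] wh [ 59. 134.] rect 89.8 dot [0.585  0.2241 0.008 ] dcen 0.049 yaw 3.0 nb 37 ny 0 [239.1 193.4]
yellow [0.58685345 0.35915974 0.008     ]
blue [0.58562161 0.22428161 0.008     ]
yellow px [250.8 183.6] A 361 cen [0.5335 0.3522] wh [139.  64.] rect 0.1 dot [0.5851 0.3567 0.008 ] dcen 0.0518 yaw 5.0 nb 0 ny 73 [259.5 177. ]
yellow [0.58460976 0.35577726 0.008     ]
white [195 254  55  14 469] [218.20682303 261.42643923]
mat ((356.9425048828125, 272.97314453125), (203.8205108642578, 74.21196746826172), 87.69001007080078) 682
handle ((359.5460510253906, 232.03890991210938), (82.9139633178711, 22.063594818115234), 88.78791046142578) hull x 249
head ((365.22125244140625, 336.7489318847656), (54.85304260253906, 41.27189254760742), 88.79129028320312)
```

View pics/t20.png

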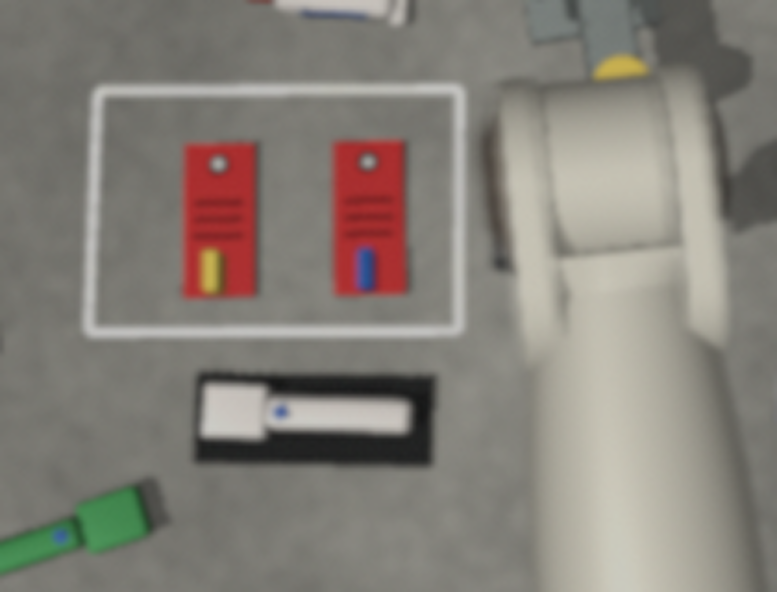

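View pics/s20.png

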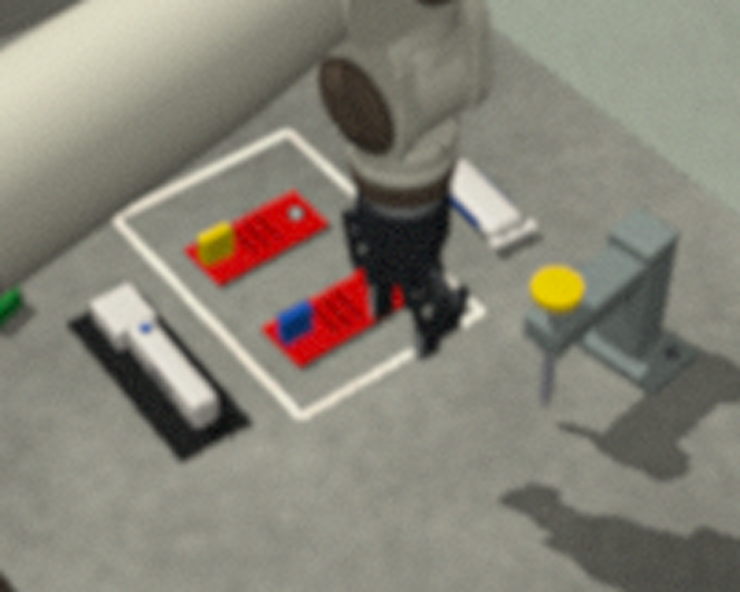

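```bash
python3 - <<'E'
from h import *
plan(0.360,0.247,0.14,178)
E
```

```text
t 38.0 tcp [0.4663 0.0389 0.1984] rpy [179.16   0.6   90.  ] q [ 5.2 -7.7 -7.2 89.7 -0.7  5.2] -> shift [ 8.348 -4.286  2.188] turn -14.666 alt(180) 15.33 dist mm 240.9
```

Call:
arm_command:
  increments:
    - [[1.2,-0.6,0.2],-1.4]
    - [[2.8,-1.4,0.5],-2.8]
    - [[4.4,-2.2,0.8],-4.2]
    - [[6.0,-3.0,1.1],-5.6]
    - [[7.4,-3.8,1.4],-7.0]
  claw: -0.4

```text
time: 38.5
ee_pos: [0.3705, 0.2261, 0.1598]
tcp_rot: [179.8, 1.0, 132.4]
wrist_force: [1.1, 0.8, 0.1]
opening: 0.0597
```

```bash
python3 - <<'E'
from h import *
plan(0.360,0.247,0.14,178)
E
```

```text
t 38.5 tcp [0.3705 0.2261 0.1598] rpy [179.75   1.   132.45] q [ 32.  -12.2 -15.4  86.4  -0.9 -10.5] -> shift [0.914 0.251 0.777] turn -7.592 alt(180) 22.41 dist mm 30.6
```

Call:
arm_command:
  increments:
    - [[0.4,0.1,0.2],-1.4]
    - [[0.9,0.25,0.5],-2.8]
    - [[0.91,0.25,0.77],-4.2]
    - [[0.91,0.25,0.77],-5.6]
    - [[0.91,0.25,0.77],-7.0]

```text
time: 39.0
ee_pos: [0.3593, 0.248, 0.1397]
tcp_rot: [-179.5, 0.9, 174.9]
wrist_force: [0.6, -0.1, -0.9]
opening: 0.0597
```

Call:
arm_command:
  increments:
    - [[0,0,0],-0.5]
    - [[0,0,0],-0.6]
    - [[0,0,0],-0.6]

```text
time: 39.3
ee_pos: [0.359, 0.2487, 0.1396]
tcp_rot: [-179.4, 0.8, 178.5]
wrist_force: [0.1, 0.4, 0.1]
opening: 0.0596
```

```bash
python3 - <<'E'
from h import *
plan(0.360,0.247,0.024,178)
s=avg('side',2); save('s21',cv2.resize(s['frame'][130:290,180:340],None,fx=3.7,fy=3.7,interpolation=cv2.INTER_CUBIC))
f=s['frame'].astype(int)
# wand from side: handle top far end / head corners by white mask
w=(f.min(2)>150).astype(np.uint8); w[:200]=0;
n,L,S,C=cv2.connectedComponentsWithStats(w)
for i in range(1,n):
  if S[i,4]>80: print(S[i],C[i])
print('pred handle-end top',proj(s,(.360,.187,.040)),'headend',proj(s,(.360,.367,.032)))
E
```

```text
t 39.3 tcp [0.359  0.2487 0.1396] rpy [-179.43    0.81  178.51] q [ 35.3 -11.7 -17.2  84.2  -0.9 -53.2] -> shift [ 0.025 -0.019  4.626] turn 0.084 alt(180) -29.92 dist mm 115.6
[   0  200   60   43 1833] [ 26.31642117 217.15439171]
[  49  200   92   62 3959] [ 93.04091942 226.21318515]
[204 200  32  31 284] [220.61971831 213.30985915]
[229 200  28  29 137] [242.88321168 213.32116788]
[272 200  40  27 182] [292.46153846 213.43956044]
[395 229  26  28 511] [407.56164384 242.42661448]
[ 84 293  19  17 133] [ 90.90225564 302.15789474]
[134 353  38  20 411] [151.45742092 363.50121655]
pred handle-end top [235.72855567 227.15999515] headend [207.22287729 198.06723437]
```

View pics/s21.png

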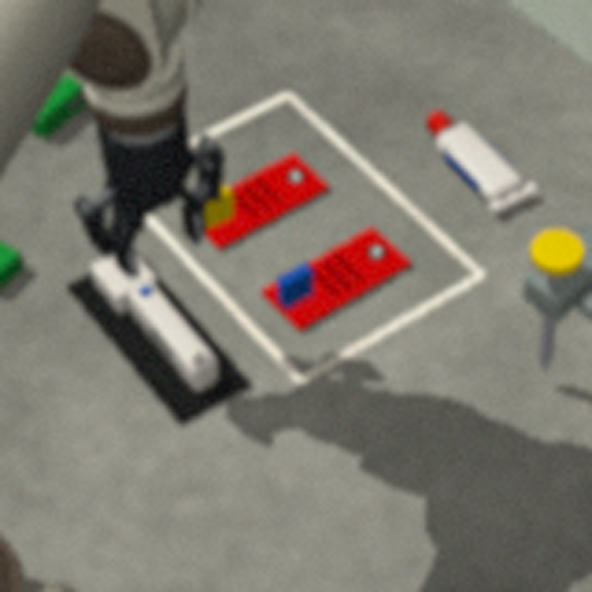

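Call:
arm_command:
  increments:
    - [[0.01,-0.01,1.2],0.08]
    - [[0.02,-0.02,2.5],0.08]
    - [[0.02,-0.02,3.7],0.08]
    - [[0.02,-0.02,4.4],0.08]
    - [[0.02,-0.02,4.55],0.08]

```text
time: 39.9
ee_pos: [0.3591, 0.2459, 0.0239]
tcp_rot: [-179.3, 0.7, 177.9]
wrist_force: [-0.7, 0.3, 0.5]
opening: 0.0602
```

Call:
arm_command:
  increments:
    - [[0,0,0],0]
    - [[0,0,0],0]

```text
time: 40.1
ee_pos: [0.3595, 0.2463, 0.0248]
tcp_rot: [-179.4, 0.7, 177.9]
wrist_force: [-0.5, -0.3, 1.2]
opening: 0.0594
```

```bash
python3 - <<'E'
from h import *
plan(0.360,0.247,0.0255,178)
s=avg('side',2); save('s22',cv2.resize(s['frame'][160:260,180:280],None,fx=6,fy=6,interpolation=cv2.INTER_CUBIC))
E
```

```text
t 40.1 tcp [0.3595 0.2463 0.0248] rpy [-179.36    0.72  177.91] q [ 35.   -9.4 -28.   71.2  -0.9 -52.9] -> shift [-0.021  0.03  -0.03 ] turn -0.015 alt(180) 29.99 dist mm 1.2
```

View pics/s22.png

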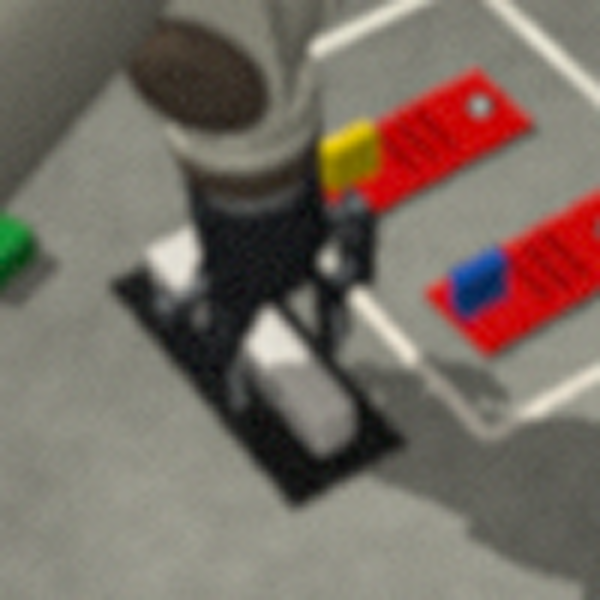

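Straddling the handle. Close.

Call:
arm_command:
  increments:
    - [[0,0,-0.03],0]
    - [[0,0,-0.03],0]
    - [[0,0,-0.03],0]
    - [[0,0,-0.03],0]
    - [[0,0,-0.03],0]
  claw: 1
  force: 60

```text
time: 40.7
ee_pos: [0.3603, 0.2468, 0.0268]
tcp_rot: [-179.5, 0.8, 177.9]
wrist_force: [0.2, 0.1, 6.7]
opening: 0.027
```

Call:
arm_command:
  increments:
    - [[0,0,-0.5],0]
    - [[0,0,-1.5],0]
    - [[0,0,-2.4],0]
    - [[0,0,-2.6],0]
    - [[0,0,-2.6],0]

```text
time: 41.2
ee_pos: [0.3597, 0.2478, 0.0925]
tcp_rot: [-179.5, 0.9, 177.9]
wrist_force: [-0.9, -0.3, -2.1]
opening: 0.027
```

```bash
python3 - <<'E'
from h import *
plan(0.586,0.266,0.1,178)
c=avg('top',2);s=avg('side',2); save('s23',cv2.resize(s['frame'][140:260,180:280],None,fx=5,fy=5,interpolation=cv2.INTER_CUBIC))
save('t23',cv2.resize(c['frame'][170:300,160:290],None,fx=4.5,fy=4.5,interpolation=cv2.INTER_CUBIC))
E
```

```text
t 41.2 tcp [0.3597 0.2478 0.0925] rpy [-179.5     0.91  177.92] q [ 35.1 -11.4 -22.1  78.9  -0.9 -52.8] -> shift [-9.021  1.057 -0.165] turn -0.014 alt(180) 29.99 dist mm 227.1
```

View pics/s23.png

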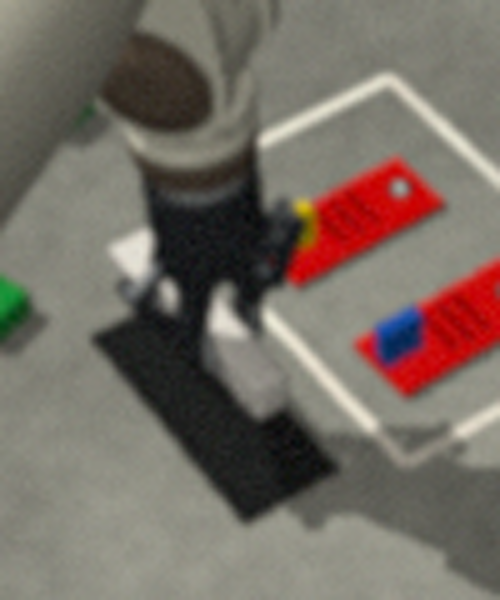

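View pics/t23.png

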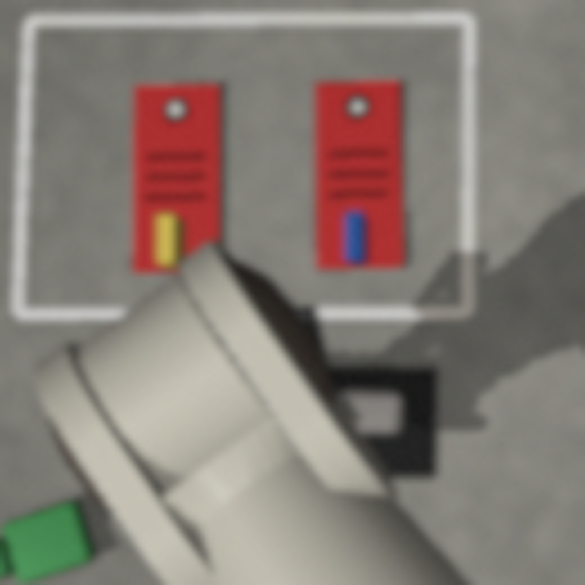

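```bash
python3 - <<'E'
from h import *
plan(0.5826,0.2659,0.105,178)
E
```

```text
t 41.4 tcp [0.3588 0.2471 0.0906] rpy [-179.38    0.75  177.92] q [ 35.1 -11.3 -22.2  78.8  -0.9 -52.8] -> shift [-8.924  1.073 -0.472] turn -0.014 alt(180) 29.99 dist mm 225.0
```

Call:
arm_command:
  increments:
    - [[-0.5,0,-0.5],0]
    - [[-1.7,0.2,-0.5],0]
    - [[-3.0,0.35,-0.5],0]
    - [[-4.3,0.5,-0.5],0]
    - [[-5.6,0.7,-0.47],0]

```text
time: 41.9
ee_pos: [0.5002, 0.2594, 0.1029]
tcp_rot: [-179.3, 0.7, 177.9]
wrist_force: [1.1, 0.5, -1.0]
opening: 0.0267
```

```bash
python3 - <<'E'
from h import *
plan(0.5826,0.2659,0.100,178)
E
```

```text
t 41.9 tcp [0.5002 0.2594 0.1029] rpy [-179.34    0.68  177.91] q [ 27.8   6.1  -4.1  79.5  -0.9 -60.1] -> shift [-3.284  0.384  0.151] turn -0.014 alt(180) 29.99 dist mm 82.8
```

Call:
arm_command:
  increments:
    - [[-1.2,0.15,0],0]
    - [[-2.2,0.25,0],0]
    - [[-2.9,0.35,0.05],0]
    - [[-3.26,0.38,0.1],0]
    - [[-3.26,0.38,0.15],0]

```text
time: 42.4
ee_pos: [0.5822, 0.2655, 0.0986]
tcp_rot: [-179.3, 0.6, 177.9]
wrist_force: [-1.5, -0.1, -1.9]
opening: 0.0272
```

Call:
arm_command:
  increments:
    - [[0,0,0],0]
    - [[0,0,0],0]

```text
time: 42.6
ee_pos: [0.5813, 0.2655, 0.0984]
tcp_rot: [-179.3, 0.5, 177.9]
wrist_force: [0.5, -0.9, -1.6]
opening: 0.0268
```

```bash
python3 - <<'E'
from h import *
plan(0.5826,0.2659,0.0888,178)
c=avg('top',2);s=avg('side',2); save('s24',cv2.resize(s['frame'][120:240,200:340],None,fx=5,fy=5,interpolation=cv2.INTER_CUBIC))
save('t24',cv2.resize(c['frame'][150:280,160:290],None,fx=4.5,fy=4.5,interpolation=cv2.INTER_CUBIC))
E
```

```text
t 42.6 tcp [0.5813 0.2655 0.0984] rpy [-179.28    0.55  177.9 ] q [ 24.9  16.6   7.5  80.8  -0.9 -63. ] -> shift [-0.048  0.023  0.384] turn -0.016 alt(180) 29.98 dist mm 9.7
```

View pics/s24.png

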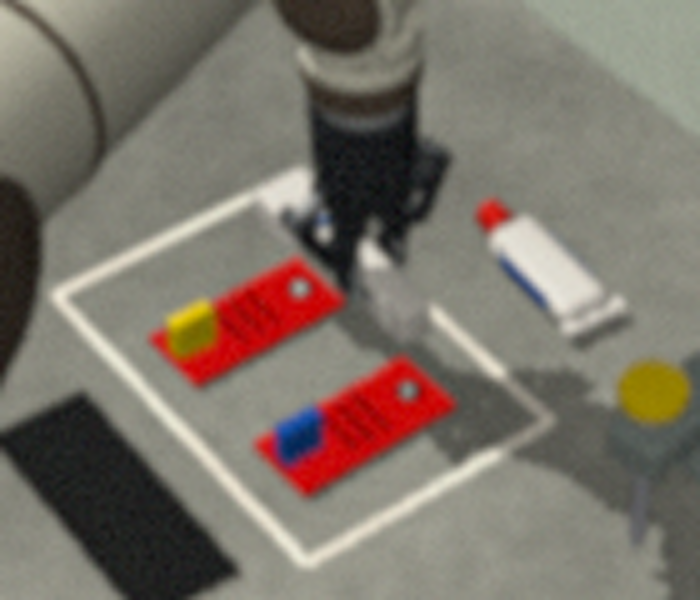

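View pics/t24.png

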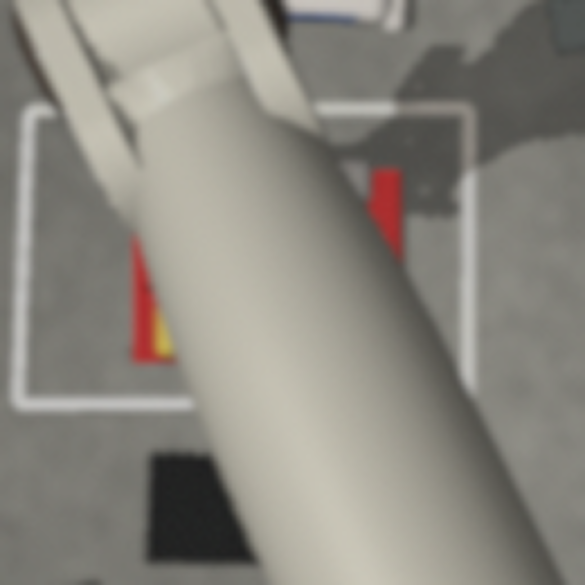

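Call:
arm_command:
  increments:
    - [[-0.02,0.01,0.15],0]
    - [[-0.05,0.02,0.3],0]
    - [[-0.05,0.02,0.38],0]
    - [[-0.05,0.02,0.38],0]

```text
time: 43.2
ee_pos: [0.583, 0.2659, 0.0889]
tcp_rot: [-179.3, 0.6, 177.9]
wrist_force: [-0.5, -0.1, -0.9]
opening: 0.0268
```

```bash
python3 - <<'E'
from h import *
plan(0.5826,0.2659,0.0888,178)
s=avg('side',2); f=s['frame'].copy(); p=get_obs()['ee_pos']
ax=np.array([np.cos(np.radians(87.9)),np.sin(np.radians(87.9)),0]); la=np.array([ax[1],-ax[0],0])
u=p-[0,0,.0208]
F=cv2.resize(f[120:240,200:340],None,fx=5,fy=5,interpolation=cv2.INTER_CUBIC)
def mk(X,col):
    q=(proj(s,X)-[200,120]+.5)*5; cv2.circle(F,tuple(int(a) for a in q),3,col,-1)
for a,b,h in((.0652,.023,.026),(.0652,-.023,.026),(.1202,.023,.026),(.1202,-.023,.026),(-.06,.014,.034),(-.06,-.014,.034),(-.06,.014,0),(-.06,-.014,0)):
    mk(u+ax*a+la*b+np.array([0,0,h]),(255,0,255))
mk(np.array([.586,.3585,.008]),(0,255,0)); mk(np.array([.5848,.2242,.008]),(0,255,0))
save('s25',F)
E
```

```text
t 43.2 tcp [0.583  0.2659 0.0889] rpy [-179.28    0.57  177.9 ] q [ 24.9  16.9   6.9  79.8  -0.9 -63. ] -> shift [0.014 0.001 0.004] turn -0.016 alt(180) 29.98 dist mm 0.4
```

View pics/s25.png

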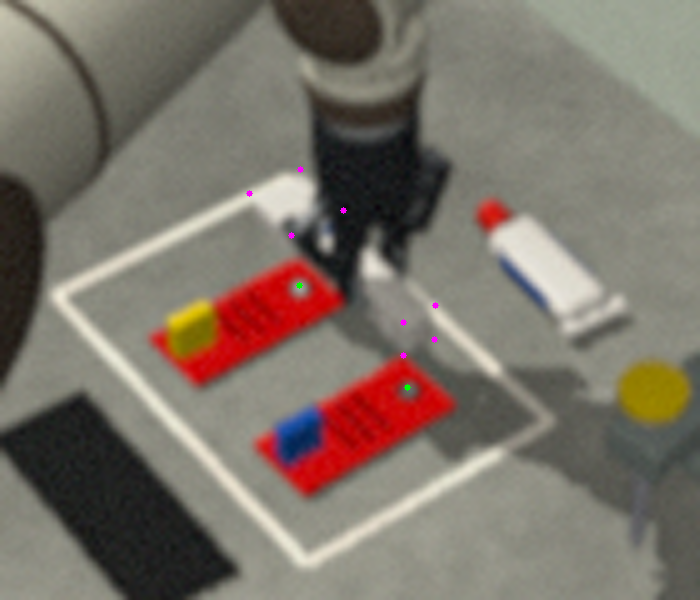

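```bash
python3 - <<'E'
from h import *
s=avg('side',4); f=s['F']; p=get_obs()['ee_pos']
ax=np.array([np.cos(np.radians(87.9)),np.sin(np.radians(87.9)),0]); la=np.array([ax[1],-ax[0],0])
u=p-[0,0,.0208]
r0,c0=148,245
F=cv2.resize(np.clip(f[r0:r0+50,c0:c0+50]*1.3,0,255).astype(np.uint8),None,fx=12,fy=12,interpolation=cv2.INTER_CUBIC)
def mk(X,col):
    q=(proj(s,X)-[c0,r0]+.5)*12; cv2.circle(F,tuple(int(a) for a in q),3,col,-1)
for a,b,h in((.0652,.023,.026),(.0652,-.023,.026),(.1202,.023,.026),(.1202,-.023,.026),(.1202,-.023,0),(.0652,.023,0),(.1202,.023,0),(-.06,.014,.034),(-.06,-.014,.034),(-.06,.014,0),(-.06,-.014,0)):
    mk(u+ax*a+la*b+np.array([0,0,h]),(255,0,255))
save('s26',F)
E
```

```text
(no output)
```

View pics/s26.png

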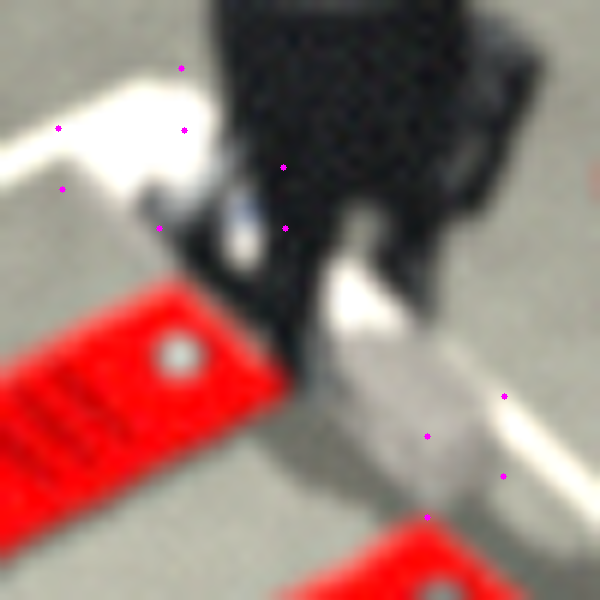

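```bash
python3 - <<'E'
from h import *
s=camera('side'); Z=s['range_z']; Ki=np.linalg.inv(s['K']); R,t=s['R'],s['t']
def X(u,v): 
    return R.T@(Z[v,u]*Ki@np.array([u,v,1.])-t)
print('tcp',get_obs()['ee_pos'])
for v in range(155,165): print(v,[tuple((X(u,v)*1000).round(0).astype(int)) for u in (251,253,255,257,259,261)])
print('handle')
for v in range(171,189,2): print(v,[tuple((X(u,v)*1000).round(0).astype(int)) for u in (273,275,277,279,281)])
print('ledge', X(230,200), 'plate',X(255,181))
E
```

```text
tcp [0.58326894 0.26602636 0.08968779]
155 [(np.int64(641), np.int64(490), np.int64(-6)), (np.int64(646), np.int64(482), np.int64(-3)), (np.int64(652), np.int64(477), np.int64(-3)), (np.int64(657), np.int64(470), np.int64(0)), (np.int64(603), np.int64(379), np.int64(95)), (np.int64(610), np.int64(376), np.int64(93))]
156 [(np.int64(634), np.int64(479), np.int64(1)), (np.int64(639), np.int64(473), np.int64(1)), (np.int64(649), np.int64(472), np.int64(-3)), (np.int64(592), np.int64(377), np.int64(97)), (np.int64(602), np.int64(378), np.int64(91)), (np.int64(605), np.int64(369), np.int64(96))]
157 [(np.int64(631), np.int64(475), np.int64(0)), (np.int64(636), np.int64(468), np.int64(2)), (np.int64(582), np.int64(376), np.int64(99)), (np.int64(590), np.int64(374), np.int64(96)), (np.int64(599), np.int64(373), np.int64(91)), (np.int64(603), np.int64(367), np.int64(93))]
158 [(np.int64(625), np.int64(466), np.int64(4)), (np.int64(576), np.int64(379), np.int64(95)), (np.int64(582), np.int64(376), np.int64(94)), (np.int64(588), np.int64(372), np.int64(93)), (np.int64(594), np.int64(367), np.i
[... 3272 characters left out ...]
.int64(88)), (np.int64(569), np.int64(227), np.int64(90)), (np.int64(571), np.int64(218), np.int64(96)), (np.int64(573), np.int64(209), np.int64(102))]
185 [(np.int64(602), np.int64(294), np.int64(4)), (np.int64(610), np.int64(293), np.int64(0)), (np.int64(568), np.int64(226), np.int64(81)), (np.int64(564), np.int64(210), np.int64(97)), (np.int64(570), np.int64(206), np.int64(96))]
187 [(np.int64(600), np.int64(292), np.int64(-4)), (np.int64(606), np.int64(286), np.int64(-3)), (np.int64(610), np.int64(280), np.int64(0)), (np.int64(568), np.int64(214), np.int64(81)), (np.int64(571), np.int64(207), np.int64(84))]
ledge [0.42922972 0.32678382 0.00937145] plate [0.55727716 0.34722683 0.01134673]
```

Call:
arm_command:
  increments:
    - [[0,0,0.02],0]
    - [[0,0,0.02],0]
    - [[0,0,0.02],0]
    - [[0,0,0.02],0]
    - [[0,0,0.02],0]

```text
time: 44.05
ee_pos: [0.5833, 0.266, 0.0892]
tcp_rot: [-179.3, 0.6, 177.9]
wrist_force: [-0.8, -0.2, -1.9]
opening: 0.0272
```

Call:
arm_command:
  increments:
    - [[0,0,0],0]
    - [[0,0,0],0]
    - [[0,0,0],0]
    - [[0,0,0],0]
    - [[0,0,0],0]

```text
time: 44.55
ee_pos: [0.5833, 0.266, 0.0892]
tcp_rot: [-179.3, 0.6, 177.9]
wrist_force: [-0.2, -0.2, -1.4]
opening: 0.027
```

Call:
arm_command:
  increments:
    - [[0,0,0],0]
    - [[0,0,0],0]
    - [[0,0,0],0]
    - [[0,0,0],0]
    - [[0,0,0],0]

```text
time: 45.05
ee_pos: [0.5833, 0.266, 0.0892]
tcp_rot: [-179.3, 0.6, 177.9]
wrist_force: [0.0, -0.2, -1.7]
opening: 0.0271
```

Call:
arm_command:
  increments:
    - [[0,0,0],0]
    - [[0,0,0],0]
    - [[0,0,0],0]
    - [[0,0,0],0]
    - [[0,0,0],0]

```text
time: 45.55
ee_pos: [0.5833, 0.266, 0.0892]
tcp_rot: [-179.3, 0.6, 177.9]
wrist_force: [-1.0, -0.2, -2.2]
opening: 0.0268
```

Call:
arm_command:
  increments:
    - [[0,0,0],0]
    - [[0,0,0],0]
    - [[0,0,0],0]
    - [[0,0,0],0]
    - [[0,0,0],0]

```text
time: 46.05
ee_pos: [0.5833, 0.266, 0.0892]
tcp_rot: [-179.3, 0.6, 177.9]
wrist_force: [0.2, 0.1, -1.4]
opening: 0.0273
```

Call:
arm_command:
  increments:
    - [[0,0,0],0]
    - [[0,0,0],0]
    - [[0,0,0],0]
    - [[0,0,0],0]
    - [[0,0,0],0]

```text
time: 46.55
ee_pos: [0.5833, 0.266, 0.0892]
tcp_rot: [-179.3, 0.6, 177.9]
wrist_force: [-0.8, -0.3, -2.2]
opening: 0.0269
```

```bash
python3 - <<'E'
from h import *
plan(0.5814,0.1316,0.0888,178)
s=avg('side',2)
for p in plates(s,lo=100): print(p['col'],dotpx(s,*p['dotpx']),ray(s,*dotpx(s,*p['dotpx'])[:2],.008))
E
```

```text
t 46.55 tcp [0.5833 0.266  0.0892] rpy [-179.31    0.62  177.9 ] q [ 24.9  16.9   6.9  79.8  -0.9 -63. ] -> shift [-0.122 -5.375  0.081] turn -0.016 alt(180) 29.98 dist mm 134.4
yellow px [251.2 183.5] A 367 cen [0.5346 0.3521] wh [ 64. 141.] rect 89.6 dot [0.5853 0.3567 0.008 ] dcen 0.0509 yaw 5.3 nb 0 ny 72 [259.5 177. ]
yellow (np.float64(259.50076687116564), np.float64(177.19938650306747), np.float64(97.0)) [0.58464932 0.35576192 0.008     ]
```

Call:
arm_command:
  increments:
    - [[0,-0.7,0],0]
    - [[0,-1.8,0],0]
    - [[-0.05,-3.0,0],0]
    - [[-0.1,-4.2,0.03],0]
    - [[-0.12,-5.0,0.05],0]

```text
time: 47.15
ee_pos: [0.5814, 0.1384, 0.0896]
tcp_rot: [-179.3, 0.6, 177.8]
wrist_force: [-0.1, -0.4, -1.2]
opening: 0.0268
```

```bash
python3 - <<'E'
from h import *
plan(0.5814,0.1316,0.0888,178)
E
```

```text
t 47.15 tcp [0.5814 0.1384 0.0896] rpy [-179.29    0.63  177.83] q [ 13.8  10.8  -0.3  78.5  -0.9 -74.1] -> shift [-0.009 -0.272  0.036] turn -0.028 alt(180) 29.97 dist mm 6.9
```

Call:
arm_command:
  increments:
    - [[-0.01,-0.15,0.01],0]
    - [[-0.01,-0.24,0.03],0]
    - [[-0.01,-0.24,0.03],0]
    - [[-0.01,-0.24,0.03],0]

```text
time: 47.55
ee_pos: [0.5814, 0.1331, 0.0889]
tcp_rot: [-179.3, 0.6, 177.9]
wrist_force: [0.2, -0.1, -1.2]
opening: 0.0271
```

```bash
python3 - <<'E'
from h import *
plan(0.5814,0.1316,0.0888,178)
s=avg('side',2);c=avg('top',2)
for k in (s,c):
  for p in plates(k,lo=100): print(p['col'],dotpx(k,*p['dotpx']),ray(k,*dotpx(k,*p['dotpx'])[:2],.008))
save('s27',cv2.resize(s['frame'][130:240,220:340],None,fx=5,fy=5,interpolation=cv2.INTER_CUBIC))
E
```

```text
t 47.55 tcp [0.5814 0.1331 0.0889] rpy [-179.3     0.63  177.88] q [ 13.3  10.6  -0.6  78.3  -0.8 -74.6] -> shift [-0.001 -0.059  0.004] turn -0.02 alt(180) 29.98 dist mm 1.5
yellow px [251.  183.6] A 361 cen [0.5335 0.3521] wh [ 64. 139.] rect 89.8 dot [0.5851 0.3568 0.008 ] dcen 0.0518 yaw 5.2 nb 0 ny 72 [259.4 177. ]
blue px [272.6 204.5] A 414 cen [0.5351 0.2182] wh [142.  63.] rect 0.5 dot [0.5835 0.2216 0.008 ] dcen 0.0485 yaw 4.0 nb 59 ny 0 [281.1 197.7]
yellow (np.float64(259.4689178818112), np.float64(177.19109746738297), np.float64(95.5)) [0.58458059 0.3558728  0.008     ]
blue (np.float64(281.31960784313725), np.float64(197.49150326797385), np.float64(99.5)) [0.58472166 0.22176287 0.008     ]
yellow px [199.3 207.8] A 660 cen [0.5362 0.3574] wh [135.  60.] rect 0.2 dot [0.5869 0.3594 0.008 ] dcen 0.0507 yaw 2.3 nb 0 ny 48 [198.5 193.8]
yellow (np.float64(198.52871024734984), np.float64(193.82287985865725), np.float64(100.5)) [0.58686642 0.35914627 0.008     ]
```

View pics/s27.png

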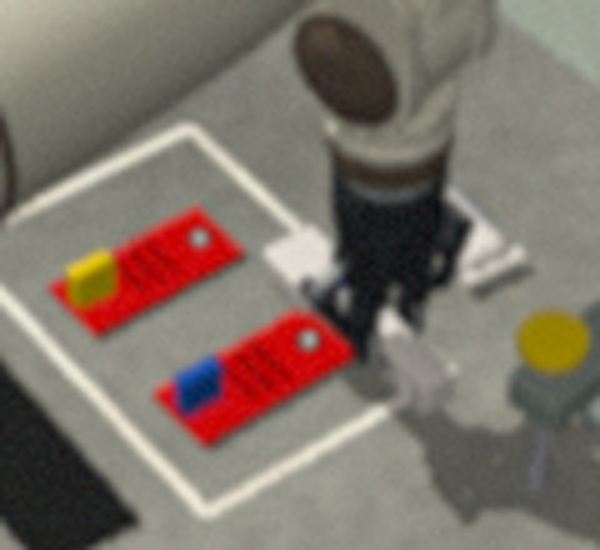

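Call:
arm_command:
  increments:
    - [[0,-0.05,0],0]
    - [[0,-0.05,0],0]
    - [[0,-0.05,0],0]
    - [[0,-0.05,0],0]
    - [[0,-0.05,0],0]

```text
time: 48.25
ee_pos: [0.5814, 0.1318, 0.0888]
tcp_rot: [-179.3, 0.6, 177.9]
wrist_force: [0.8, 0.2, -1.5]
opening: 0.0272
```

Call:
arm_command:
  increments:
    - [[0,0,0],0]
    - [[0,0,0],0]
    - [[0,0,0],0]
    - [[0,0,0],0]
    - [[0,0,0],0]

```text
time: 48.75
ee_pos: [0.5814, 0.1318, 0.0889]
tcp_rot: [-179.3, 0.6, 177.9]
wrist_force: [-0.4, -0.6, -1.3]
opening: 0.0272
```

Call:
arm_command:
  increments:
    - [[0,0,0],0]
    - [[0,0,0],0]
    - [[0,0,0],0]
    - [[0,0,0],0]
    - [[0,0,0],0]

```text
time: 49.25
ee_pos: [0.5814, 0.1318, 0.0889]
tcp_rot: [-179.3, 0.6, 177.9]
wrist_force: [0.4, 0.4, -2.0]
opening: 0.0268
```

Call:
arm_command:
  increments:
    - [[0,0,0],0]
    - [[0,0,0],0]
    - [[0,0,0],0]
    - [[0,0,0],0]
    - [[0,0,0],0]

```text
time: 49.75
ee_pos: [0.5814, 0.1318, 0.0889]
tcp_rot: [-179.3, 0.6, 177.9]
wrist_force: [1.2, -0.3, -2.1]
opening: 0.0267
```

Call:
arm_command:
  increments:
    - [[0,0,0],0]
    - [[0,0,0],0]
    - [[0,0,0],0]
    - [[0,0,0],0]
    - [[0,0,0],0]

```text
time: 50.25
ee_pos: [0.5814, 0.1318, 0.0889]
tcp_rot: [-179.3, 0.6, 177.9]
wrist_force: [-0.6, -0.1, -1.4]
opening: 0.0268
```

Call:
arm_command:
  increments:
    - [[0,0,0],0]
    - [[0,0,0],0]
    - [[0,0,0],0]
    - [[0,0,0],0]
    - [[0,0,0],0]

```text
time: 50.75
ee_pos: [0.5814, 0.1317, 0.0889]
tcp_rot: [-179.3, 0.6, 177.9]
wrist_force: [-0.3, 0.6, -1.1]
opening: 0.0267
```

```bash
python3 - <<'E'
from h import *
plan(0.5814,0.1316,0.0888,178)
c=avg('top',3); g=c['frame'].astype(int)
save('t28',cv2.resize(c['frame'][235:295,170:290],None,fx=6,fy=6,interpolation=cv2.INTER_CUBIC))
# mat edges by darkness, subpixel: threshold halfway between mat (~30) and ledge(~110)
b=(g.mean(2)<65).astype(np.uint8); b[:240]=0; b[290:]=0;b[:,:180]=0;b[:,275:]=0
n,L,S,C=cv2.connectedComponentsWithStats(b); i=1+S[1:,4].argmax()
cs,_=cv2.findContours((L==i).astype(np.uint8),cv2.RETR_EXTERNAL,cv2.CHAIN_APPROX_NONE)
W=np.array([ray(c,*p,.006)[:2] for p in cs[0].reshape(-1,2)])*1000
print(S[i],cv2.minAreaRect(W.astype(np.float32)), 'moment c',ray(c,*C[i],.006))
s=avg('side',2); h=s['frame'].astype(int); b=(h.mean(2)<55).astype(np.uint8); b[:190]=0;b[250:]=0;b[:,:190]=0;b[:,262:]=0
n,L,S,C=cv2.connectedComponentsWithStats(b); i=1+S[1:,4].argmax()
cs,_=cv2.findContours((L==i).astype(np.uint8),cv2.RETR_EXTERNAL,cv2.CHAIN_APPROX_NONE)
W=np.array([ray(s,*p,.006)[:2] for p in cs[0].reshape(-1,2)])*1000
print(S[i],cv2.minAreaRect(W.astype(np.float32)), ray(s,*C[i],.006))
E
```

```text
t 50.75 tcp [0.5814 0.1317 0.0889] rpy [-179.29    0.63  177.89] q [ 13.2  10.6  -0.7  78.3  -0.9 -74.7] -> shift [-0.001 -0.005  0.003] turn -0.019 alt(180) 29.98 dist mm 0.2
[ 193  251   62   25 1385] ((356.9759521484375, 276.2493896484375), (199.8238067626953, 74.73918151855469), 87.77635955810547) moment c [0.35624887 0.27921771 0.006     ]
[199 199  48  45 930] ((354.5877380371094, 267.2715759277344), (203.47789001464844, 74.1883773803711), 87.75296783447266) [0.35408734 0.26349555 0.006     ]
```

View pics/t28.png

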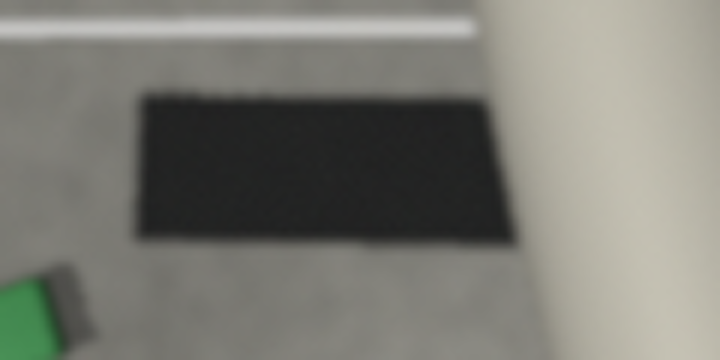

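Call:
arm_command:
  increments:
    - [[0,0,-0.3],0]
    - [[0,0,-0.7],0]
    - [[0,0,-1.0],0]
    - [[0,0,-1.0],0]

```text
time: 51.4
ee_pos: [0.5819, 0.1323, 0.1159]
tcp_rot: [-179.3, 0.8, 177.9]
wrist_force: [0.0, -1.0, -1.6]
opening: 0.027
```

```bash
python3 - <<'E'
from h import *
plan(0.356,0.243,0.112,177.8)
E
```

```text
t 51.4 tcp [0.5819 0.1323 0.1159] rpy [-179.33    0.78  177.88] q [ 13.2  10.1   1.8  81.1  -0.8 -74.7] -> shift [ 9.196  4.092 -0.016] turn 0.014 alt(180) -29.99 dist mm 251.6
```

Call:
arm_command:
  increments:
    - [[0.8,0.35,0],0]
    - [[2.2,1.0,0],0]
    - [[3.6,1.6,0],0]
    - [[5.0,2.2,0],0]
    - [[6.4,2.85,0],0]

```text
time: 51.9
ee_pos: [0.4234, 0.2097, 0.1129]
tcp_rot: [-179.3, 0.8, 177.9]
wrist_force: [0.6, 0.4, -0.7]
opening: 0.0271
```

```bash
python3 - <<'E'
from h import *
plan(0.356,0.243,0.112,177.8)
E
```

```text
t 51.9 tcp [0.4234 0.2097 0.1129] rpy [-179.34    0.79  177.86] q [ 26.9  -6.6 -15.7  80.5  -1.  -60.9] -> shift [ 2.742  1.231 -0.017] turn 0.009 alt(180) -29.99 dist mm 75.1
```

Call:
arm_command:
  increments:
    - [[1.2,0.5,0],0]
    - [[2.2,1.0,0],0]
    - [[2.65,1.2,0],0]
    - [[2.74,1.23,0],0]
    - [[2.74,1.23,0],0]

```text
time: 52.4
ee_pos: [0.3565, 0.243, 0.1117]
tcp_rot: [-179.4, 0.8, 177.9]
wrist_force: [0.3, -0.6, -1.4]
opening: 0.0269
```

Call:
arm_command:
  increments:
    - [[0,0,0],0]
    - [[0,0,0],0]

```text
time: 52.6
ee_pos: [0.3573, 0.2426, 0.1117]
tcp_rot: [-179.3, 0.8, 177.8]
wrist_force: [-0.1, -0.7, -2.0]
opening: 0.0269
```

```bash
python3 - <<'E'
from h import *
plan(0.356,0.243,0.029,177.8)
E
```

```text
t 52.6 tcp [0.3573 0.2426 0.1117] rpy [-179.34    0.83  177.82] q [ 34.8 -12.2 -20.6  81.3  -1.  -53. ] -> shift [0.099 0.051 3.305] turn 0.003 alt(180) -30.0 dist mm 82.7
```

Call:
arm_command:
  increments:
    - [[0.04,0.02,1.0],0]
    - [[0.07,0.04,2.1],0]
    - [[0.1,0.05,2.9],0]
    - [[0.1,0.05,3.25],0]
    - [[0.1,0.05,3.25],0]

```text
time: 53.1
ee_pos: [0.3557, 0.2423, 0.0294]
tcp_rot: [-179.3, 0.7, 177.8]
wrist_force: [-0.1, 0.2, -1.5]
opening: 0.0271
```

Call:
arm_command:
  increments:
    - [[0,0,0.03],0]
    - [[0,0,0.08],0]
    - [[0,0,0.1],0]
    - [[0,0,0.1],0]

```text
time: 53.5
ee_pos: [0.356, 0.2425, 0.0274]
tcp_rot: [-179.3, 0.8, 177.8]
wrist_force: [0.4, -0.5, -2.7]
opening: 0.027
```

```bash
python3 - <<'E'
from h import *
plan(0.356,0.243,0.027,177.8);print(get_obs()['wrist_force'])
s=avg('side',2); save('s29',cv2.resize(s['frame'][160:260,180:280],None,fx=6,fy=6,interpolation=cv2.INTER_CUBIC))
E
```

```text
t 53.5 tcp [0.356  0.2425 0.0274] rpy [-179.29    0.77  177.78] q [ 34.9 -10.3 -28.5  71.6  -1.  -52.9] -> shift [0.002 0.021 0.016] turn -0.003 alt(180) 30.0 dist mm 0.7
[ 0.42506981 -0.45973178 -2.6682571 ]
```

View pics/s29.png

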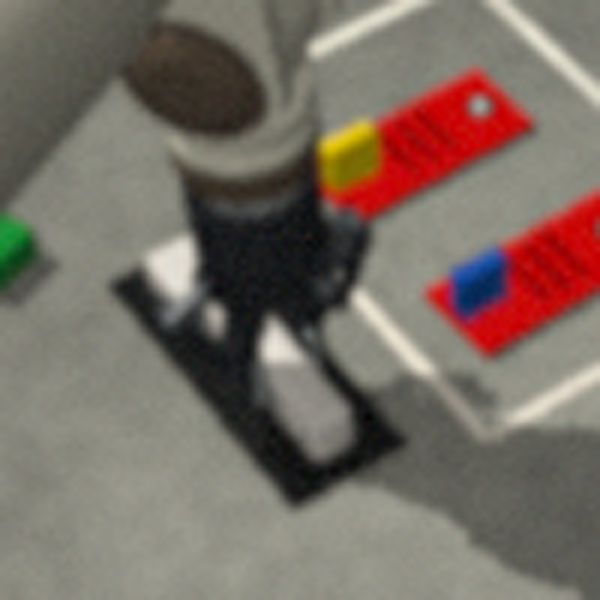

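Call:
arm_command:
  increments:
    - [[0,0,0.03],0]
    - [[0,0,0.05],0]
    - [[0,0,0.05],0]

```text
time: 53.9
ee_pos: [0.3561, 0.2425, 0.0268]
tcp_rot: [-179.3, 0.8, 177.8]
wrist_force: [-1.8, -2.1, 5.9]
opening: 0.0268
```

Call:
arm_command:
  increments:
    - [[0,0,0],0]
    - [[0,0,0],0]
    - [[0,0,0],0]
    - [[0,0,0],0]
  claw: -0.4

```text
time: 54.3
ee_pos: [0.356, 0.2425, 0.0267]
tcp_rot: [-179.3, 0.8, 177.8]
wrist_force: [0.7, -0.1, -0.5]
opening: 0.0596
```

Call:
arm_command:
  increments:
    - [[0,0,-0.6],0]
    - [[0,0,-1.8],0]
    - [[0,0,-3.4],0]
    - [[0,0,-5.0],0]
    - [[0,0,-6.0],0]

```text
time: 54.8
ee_pos: [0.3545, 0.2447, 0.1796]
tcp_rot: [-179.4, 0.9, 177.8]
wrist_force: [0.6, 0.5, -0.0]
opening: 0.0597
```

```bash
python3 - <<'E'
from h import *
plan(0.40,0.0,0.2)
E
```

```text
t 54.8 tcp [0.3545 0.2447 0.1796] rpy [-179.4     0.91  177.79] q [ 35.3 -12.5 -13.5  88.7  -1.  -52.5] -> shift [-2.211 -9.719 -0.68 ] turn 0 alt(180) 0 dist mm 249.8
```

Call:
arm_command:
  increments:
    - [[-0.3,-1.2,-0.2],0]
    - [[-0.7,-3.0,-0.4],0]
    - [[-1.1,-4.8,-0.6],0]
    - [[-1.5,-6.6,-0.6],0]
    - [[-1.9,-8.4,-0.6],0]

```text
time: 55.3
ee_pos: [0.3936, 0.0316, 0.1979]
tcp_rot: [-179.4, 1.0, 177.8]
wrist_force: [1.0, 0.8, -0.2]
opening: 0.0595
```

Call:
arm_command:
  increments:
    - [[0,-1.5,0],0]
    - [[0,-3,0],0]
    - [[0,-4.5,0],0]
    - [[0,-5.5,0],0]
    - [[0,-5.5,0],0]

```text
time: 55.8
ee_pos: [0.388, -0.1081, 0.1992]
tcp_rot: [-179.4, 1.0, 177.6]
wrist_force: [1.0, -0.7, 0.8]
opening: 0.0597
```

```bash
python3 - <<'E'
from h import *
print(get_obs()['time'],get_obs()['ee_pos'])
c=avg('top',3); g=c['frame'].astype(int)
plates(c)
save('t30',cv2.resize(c['frame'],(800,600),interpolation=cv2.INTER_CUBIC))
save('t31',cv2.resize(c['frame'][235:295,170:290],None,fx=6,fy=6,interpolation=cv2.INTER_CUBIC))
w=(g.min(2)>130).astype(np.uint8); w[:246]=0; w[285:]=0; w[:,:185]=0; w[:,265:]=0
vs,us=np.nonzero(w); hn=us>222; hd=us<212
P=lambda m,z: np.array([ray(c,u,v,z)[:2]*1000 for u,v in zip(us[m],vs[m])],np.float32)
print('handle',cv2.minAreaRect(P(hn,.04)),'head',cv2.minAreaRect(P(hd,.032)))
b=(g.mean(2)<65).astype(np.uint8)|w; b[:242]=0; b[290:]=0;b[:,:180]=0;b[:,275:]=0
vs,us=np.nonzero(b); print('mat',cv2.minAreaRect(P(us>0,.006)))
E
```

```text
55.8 [ 0.38804683 -0.10812803  0.19915393]
yellow px [199.3 207.8] A 660 cen [0.5362 0.3574] wh [135.  60.] rect 0.2 dot [0.5869 0.3594 0.008 ] dcen 0.0507 yaw 2.3 nb 0 ny 47 [198.5 193.8]
blue px [239.7 207.1] A 615 cen [0.5362 0.2232] wh [ 57. 134.] rect 89.4 dot [0.585  0.2241 0.008 ] dcen 0.0488 yaw 1.1 nb 37 ny 0 [239.1 193.4]
handle ((356.6717224121094, 207.61166381835938), (33.06073760986328, 132.5330352783203), 4.317417144775391) head ((360.4690246582031, 336.74725341796875), (49.01832962036133, 44.400691986083984), 88.794677734375)
mat ((355.1914367675781, 285.26226806640625), (112.376708984375, 285.88201904296875), 9.405916213989258)
```

View pics/t30.png

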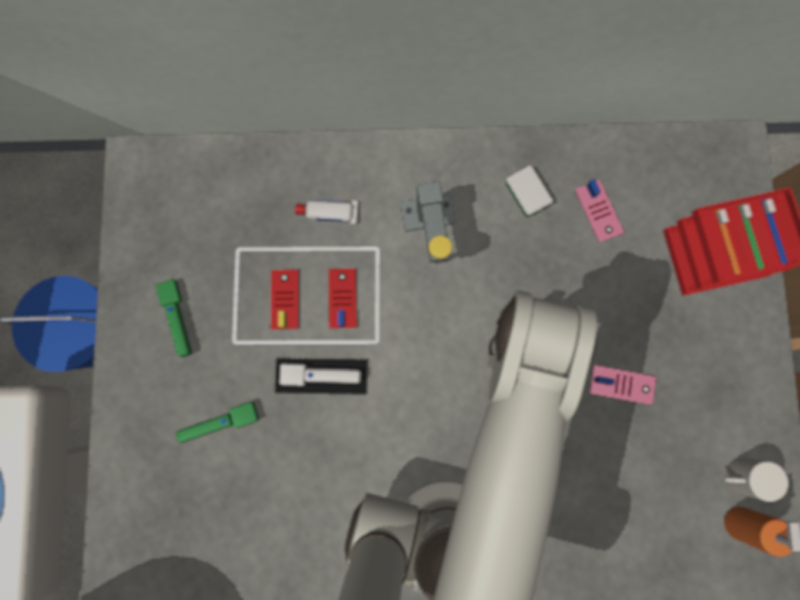

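View pics/t31.png

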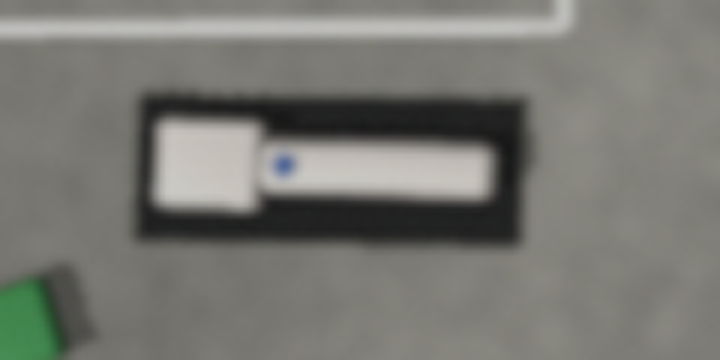

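```bash
python3 - <<'E'
from h import *
print(get_obs()['wrist_force'],get_obs()['qd'].round(2)); print(job_done())
E
```

```text
[0.14162654 0.60429913 0.14550376] [ 1.22 -0.23 -0.02  0.07  0.02 -0.01]
the job is handed in; nothing more can be done
None
```

I handed the job in after about 56 s of robot time. Only the yellow- and blue-gripped plates were there; I saw no white one in either camera. No verdict was reported.

- **Punching:** I did yellow first, then blue. Each plate was slid along the ledge under the pin and released to lie still. I then pressed the cap to its stop (25 N and 16 N, against a spring of about 6 N at the bottom). The side camera put the pin inside the dot within about 1 mm. Afterwards the pin came back up, and I slid the plate clear and set it flat in the bay.
- **Lamp:** In the same order, I held the wand over each dot for about 3 s. Its underside was about 60 mm above the dot, with a tilt of about 1°. For the yellow dot, camera depth readings agreed with this height.
- **Last checks:** The final top picture shows both plates well inside the white lines. The wand lies flat and centred on its mat to within a few millimetres. The soap box and tube look unmoved; the tongue cleaner was hidden by the arm in that picture, but the arm never went near it.
- **Disagreements and failures:** The two cameras disagreed by 2–3 mm at the bay and the pin. I aligned dot and pin in the side picture alone, and took lamp positions from the top view and the arm's own position. The first grip on the yellow plate was too high, so I redid it before lifting. My final automatic measurement of the mat gave a wrong size, so I judged the wand's centring from the picture.

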